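# Screw the pipe rest down to the glassblower's bench

### The arm

A 7-joint arm with a two-finger parallel gripper is mounted at the origin on the work surface. World frame = base frame: x ahead of the robot, y to its left, z up, the work surface at z = 0. Lengths are in mm, angles in rad, forces in N, time in s.
With the tool pointing down it reaches from about 400 to 875 mm from the base axis. Payload 4.4 kg.
Tool frame: the origin (TCP) lies at the very end of the fingers, on their centre line; the grasp point (between the pads) lies 19 mm behind it; y points along the fingers, x is the direction in which the jaws open and shut, and the axes are right-handed (so a half turn about y gives the same grasp; the last joint's range is limited). The gripper opens to 85 mm and grips with 20 to 120 N. Pads are 22 mm wide; open, the fingers measure 114 mm over their backs; the gripper's body (76 mm by 85 mm) begins 54 mm behind the grasp point. The pads swing forward as they close: fully open they stand 13 mm farther back than shut.
Start: joints at [1.164, 0.628, 0.038, 1.517, -0.027, 0.996, -0.02], TCP at [217.286, -612.621, 197.413] pointing down, gripper open.
Joint ranges: [-3.06, 3.06], [-0.37, 2.12], [-1.25, 1.32], [0.18, 2.47], [-1.1, 4.24], [0.23, 1.98], [-2.94, 2.94]. Speed limits (rad/s): [2.57, 2.57, 3.14, 3.14, 3.14, 3.14, 3.14].

### API

Orientations are given as [roll, pitch, yaw] about the fixed x, y, z axes, in that order (R = Rz(yaw) Ry(pitch) Rx(roll)).
In Python, from cell import readout, eyes, finish_job gives the robot as it stands. The module is installed in compiled form; this text tells all that it offers.
- The arm moves only by the tool apply_moves, never from a script. Its argument "commands" is a list that holds one entry, the list of rows, each a list of 6 numbers: the shift along the tool's x, y, z in units of 0.04 m (1.0 is 0.04 m), then the turn, a rotation vector about the tool's x, y, z in units of 5 degrees (1.0 is 5 degrees). A call has 1 to 8 rows; each row shifts and turns the pose as measured when the row begins, along the tool's axes as they then stand; what a row does not reach is not made up. A row lasts 1/12 s, in which the tool goes at most 41.7 mm and 7.16 degrees, less where a joint would pass 70% of its speed; a pose out of reach is approached as far as the arm can. A call with a number of a shift or a turn outside -1 to 1 is refused whole. A call with a gripper value outside its range is refused whole. "claw" is the finger opening in mm, from 0 to 85.4, set as the call begins (left out, the last holds). The fingers move at their own pace and stop on an object; the grip force is fixed at half the most. Time passes only in rows, so rows that do not move let the fingers close. It gives the time, the measured TCP pose, the force and the opening at its end, in the units of the state.
- readout.read_state(): the state, without advancing time (a new reading comes with each control period).
- eyes.get_image(name): name is "side" or "top" or "wrist"; returns a dict with "image" (384x512x3 uint8, red, green, blue), "mtx" (3x3 intrinsics, pixels), "rvec" (rotation vector, rad) and "tvec" (3), from world to camera coordinates, as OpenCV has them. Camera axes: x right, y down, z forward; pixel columns grow to the right and rows downward; lengths in mm; the calibration is good to about 2 mm. A picture is of the moment at which its call begins. There is no depth.
- finish_job(): hands the job in, once; it reports no verdict.
The state is a dict: "clock": time; "qpos": joint angles; "qd": joint speeds; "tau": joint torques, N m; "eef_pos": TCP position; "tool_rot": TCP orientation; "force": force on the tool from outside, world axes, zero at the start; "torque": the same for the moment, N m; "width": finger opening in mm.
Only numpy, scipy, OpenCV 4.12 (cv2) and the standard library are available. Lean on these libraries where they do the work, as an engineer would, in place of code of your own. Each camera call takes 0.05 s, during which the arm holds its last target. There are 200 camera calls.

### The job

The roller pipe rest has only been set down in its bench bracket: slide it along until the hole in its foot lines up with the threaded hole underneath (foot and bracket are then flush at both ends). Then take the wing thumbscrew from the wooden block, pass it down through both holes and screw it in clockwise until its flange clamps the foot finger-tight, without forcing it. Let go, and leave the other tools where they are.

Things in the scene. Friction and masses are not known exactly. Their poses are not given: they have to be found in the camera images.
- bracket: Grey steel bracket bolted to the bench: pad 205 long (its x, from -90 to +115), 76 wide, 26 high, with a lip 8 thick along each long side up to 36 above the bench; the channel between the lips is 60.4 wide. Near the middle a vertical through hole, 21.5 diameter, with a coarse right-hand thread inside (see bracket_hole). Origin: on the hole's axis, at bench level. Fixed.
- bracket_hole (a point): Mouth of the threaded hole, 26 above the bench; axes as the bracket. Two-start thread, 16 mm a turn, 1.2 mm axial play, on a stiff spring washer (about 50 N a radian). Its starting angle varies and cannot be seen: the thumbscrew is tight after 0.4 to 0.9 turn clockwise if set in with the wing square to the bracket's x, else up to 1.1 turn.
- rest: Roller pipe rest of bare steel, 0.85 kg, loose: flat foot 205 long (its x, -90 to +115), 58 wide, 8 thick, lying on the pad between the lips; a pull tab at the -x end; at x = +100 an upright plate with two 36 mm rollers, 114 high over all. Origin: on the axis of the foot's plain hole (21.5 diameter), at its underside. Starts 14 to 32 mm out towards the bracket's -x.
- rest_hole (a point): Centre of the foot's hole at the foot's underside; straight over bracket_hole when lined up.
- rest_tab (a point): Centre of the pull tab: an upright plate 8 thick (along the rest's x), 40 wide, from the foot's top (8 above its underside) to 40 above its underside. This point is 86 from the hole's axis towards -x, and 24 above the foot's underside.
- screw_wing (a point): Centre of the thumbscrew's wing, a flat grip 36 long (the screw's x), 10 thick (y), 26 high, on the screw's axis (z, up); 21 above the underside of the flange. Home, with the flange on the foot, this point is 55 above the bench; set in but not yet turned, 4 to 13 higher. It must be let down as it turns, 16 mm a turn. Once the flange meets the foot it is snug after 0.1 to 0.15 turn more.
- screw: Steel wing thumbscrew, 0.15 kg, loose. Origin: centre of the flange's underside. Flange 30 diameter, 4 thick. Below it: shoulder 20 diameter, 8 long, then an 11 stem with the thread's two lugs (19.4 over both, in line with the wing) 20 below the flange, and a tapered tip that ends 31 below it. Starts upright in a plain hole of the block, flange on the block's top.
- block: Hardwood block 66 x 150 x 42 high, fixed to the bench, with the thumbscrew parked in its hole; two wooden-handled picks up to 137 high stand in its other end, 72 and 90 from the hole towards the block's -y. Origin: below the thumbscrew's hole, at bench level.
- wax_top (a point): Top of a low tin of beeswax, 68 diameter, 24 high. Not part of the job.
- tweezers: Steel tweezers, 210 long (x), lying flat, 8 high. Not part of the job.
- jacks: Steel jacks, 290 long (x), lying flat, 12 high. Not part of the job.
- shears: Shears, 190 long (x), lying flat, 10 high. Not part of the job.
- paddle: Wooden paddle, blade 130 x 85 x 16 towards its x, handle 150 long. Not part of the job.
- bauble: Deep red glass paperweight, 68 diameter, 60 high. Not part of the job.
- bottle: Clear water bottle, 62 diameter, 200 high. Not part of the job.
There are look-alikes about, which are no part of the job. Leave any green look-alike of the rest alone.

How it is judged:
By the outcome, as a careful person would: the job done as asked, in the order asked, and still so for the second after the job is handed in, with the robot touching nothing.
It also fails if it takes over 72 s, if anything falls off the work surface, if the arm or the gripper's body presses on something with over 40 N, if the wrist force passes 120 N, or if a joint passes its speed limit or range.

## Working session

There is one attempt and no reset: what is moved stays moved. The work goes in short steps, Python scripts to look and compute and a tool call to move; the robot and the scene stay as the last step left them, time stands still between calls to the robot, and variables do not carry over. Pictures are saved under pics/ and viewed, about 8 in all and at most 12, crops included, and the job is handed in when it is done.

Besides the shell and the picture viewer there is one more tool, called after "Call:" in YAML: its name, and indented under it one key for each argument. apply_moves: Moves the arm, as the interface text tells. Shifts and turns lie within -1 to 1; 1 stands for 0.04 m of shift or 5 degrees of turn. Its arguments: {"type":"object","properties":{"commands":{"type":"array"},"claw":{"type":"number"}},"required":["commands"]}

```bash
mkdir -p pics; cat > h.py <<'E'
import numpy as np, cv2
from cell import readout, eyes
from scipy.spatial.transform import Rotation as R
def snap(n,f,crop=None,s=1):
    d=eyes.get_image(n); im=d["image"][:,:,::-1].copy()
    np.savez(f"pics/{f}.npz",**{k:np.array(d[k]) for k in("image","mtx","rvec","tvec")})
    save(im,f,crop,s); return d
def save(im,f,crop=None,s=1):
    if crop: x0,y0,x1,y1=crop; im=im[y0:y1,x0:x1]
    cv2.imwrite(f"pics/{f}.png",cv2.resize(im,None,fx=s,fy=s,interpolation=cv2.INTER_CUBIC))
def load(f): return dict(np.load(f"pics/{f}.npz"))
def ray(d,uv,z):
    M=cv2.Rodrigues(np.array(d["rvec"],float))[0]; t=np.array(d["tvec"],float).ravel()
    c=-M.T@t; v=M.T@np.linalg.inv(np.array(d["mtx"],float))@np.array([uv[0],uv[1],1.])
    return c+v*(z-c[2])/v[2]
def proj(d,P):
    return cv2.projectPoints(np.array(P,float).reshape(-1,1,3),np.array(d["rvec"],float),np.array(d["tvec"],float),np.array(d["mtx"],float),None)[0].reshape(-1,2)
E
python3 - <<'E'
from h import *
s=readout.read_state(); print({k:np.round(v,3) for k,v in s.items()})
a=snap("top","t0"); b=snap("side","s0")
im=np.hstack([a["image"],b["image"]])[:,:,::-1]
for d in(a,b):
    M=cv2.Rodrigues(np.array(d["rvec"],float))[0]; print(-M.T@np.array(d["tvec"]).ravel(), M[2])
save(a["image"][:,:,::-1],"t0",None,1.5); save(b["image"][:,:,::-1],"s0",None,1.5)
E
```

```text
{'clock': np.float64(0.0), 'qpos': array([ 1.164,  0.629,  0.038,  1.518, -0.027,  0.996, -0.02 ]), 'qd': array([-0.   , -0.   ,  0.001, -0.002, -0.   ,  0.001,  0.001]), 'tau': array([-1.0000e-03, -5.6340e+01,  1.2260e+00, -1.9344e+01,  1.1000e-02,
        1.1000e-02, -0.0000e+00]), 'eef_pos': array([ 217.052, -611.942,  196.487]), 'tool_rot': array([-1.571,  0.002, -1.23 ]), 'force': array([ 0.606,  0.187, -0.596]), 'torque': array([-0.017, -0.011, -0.033]), 'width': np.float64(85.634)}
[ 221.30964889   17.38280103 1538.84114968] [ 2.06766962e-01  1.56374739e-04 -9.78390208e-01]
[ 97.20902763 567.16699155 766.86708537] [ 0.43308708 -0.56017411 -0.70614485]
```

View pics/t0.png

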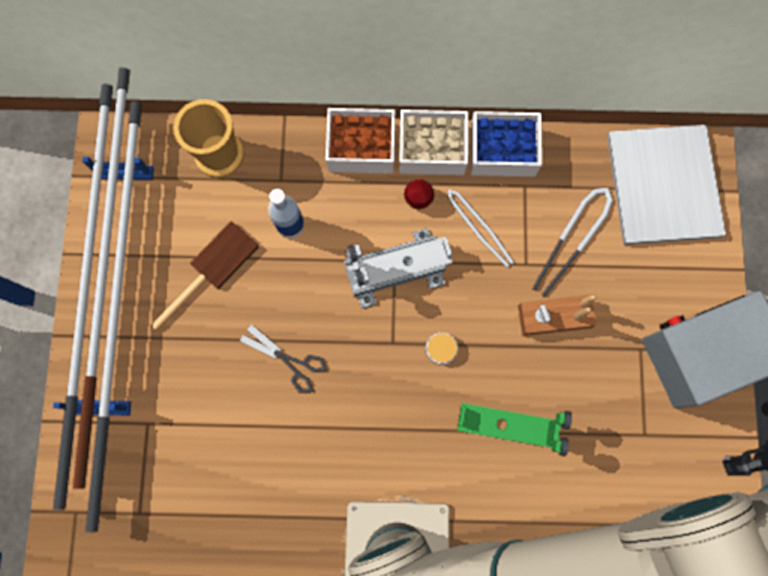

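View pics/s0.png

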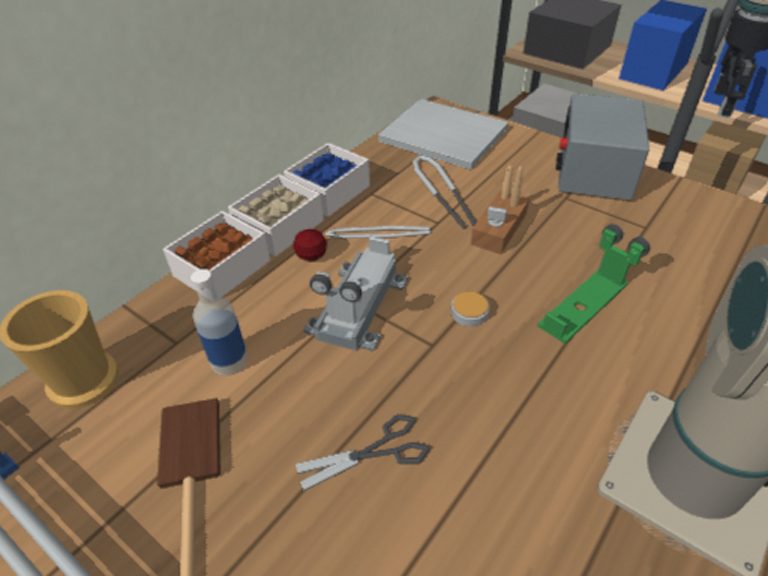

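The top picture shows the rest in its bracket (rollers at about (355,265), tab at (448,250)), the block with the screw at (543,315) and the picks at (590,305). The green look-alike is at (515,425). Next I'll enlarge both.

```bash
python3 - <<'E'
from h import *
a=load("t0"); b=load("s0")
c1=cv2.resize(a["image"][148:212,222:312,::-1],None,fx=6.6,fy=6.6,interpolation=cv2.INTER_CUBIC)
c2=cv2.resize(a["image"][185:235,335:405,::-1],None,fx=6.6,fy=6.6,interpolation=cv2.INTER_CUBIC)
o=np.zeros((600,800,3),np.uint8); 
c1=cv2.resize(a["image"][148:208,222:310,::-1],None,fx=5,fy=5,interpolation=cv2.INTER_CUBIC)
c2=cv2.resize(a["image"][185:235,335:405,::-1],None,fx=5,fy=5,interpolation=cv2.INTER_CUBIC)
c3=cv2.resize(b["image"][150:240,200:280,::-1],None,fx=3.3,fy=3.3,interpolation=cv2.INTER_CUBIC)
c4=cv2.resize(b["image"][105:175,305:365,::-1],None,fx=4,fy=4,interpolation=cv2.INTER_CUBIC)
for c,x,y in((c1,0,0),(c2,445,0),(c3,0,302),(c4,445,302)): o[y:y+c.shape[0],x:x+c.shape[1]]=c[:600-y,:800-x]
cv2.imwrite("pics/c0.png",o)
E
```

```text
(no output)
```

View pics/c0.png

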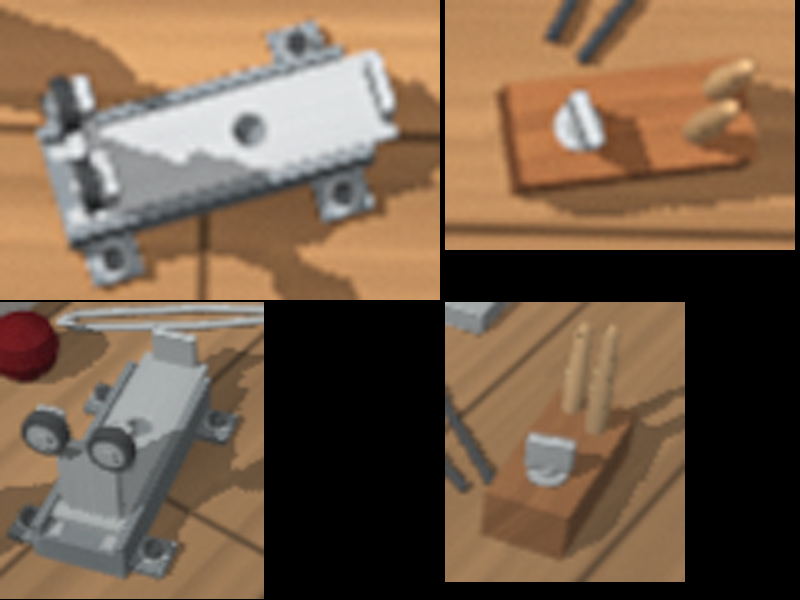

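```bash
python3 - <<'E'
from h import *
a=load("t0"); b=load("s0")
T=lambda x,y:(x/5+222-.4,y/5+148-.4); U=lambda x,y:((x-445)/5+335-.4,y/5+185-.4)
S=lambda x,y:(x/3.3+200-.35,(y-302)/3.3+150-.35); V=lambda x,y:((x-445)/4+305-.4,(y-302)/4+105-.4)
for n,d,p,z in[("foothole",a,T(249,129),34),("tabtop",a,T(377,82),66),("footcornR_top",a,T(378,55),36),("footcornR_bot",a,T(397,132),34),
 ("lipL farside end",a,T(72,240),36),("lip right near",a,T(372,165),36),("lip right far",a,T(338,50),36),
 ("wing a",a,U(577,96),76),("wing b",a,U(597,147),76),("flange c",a,U(580,128),46),
 ("blk1",a,U(500,90),42),("blk2",a,U(518,190),42),("blk3",a,U(752,160),42),("blk4",a,U(738,62),42),
 ("S foothole",b,S(136,428),34),("S tabtop",b,S(178,342),66),("S wingA",b,V(529,438),76),("S wingB",b,V(574,442),76),("bl",b,V(484,525),42)]:
    print(n,np.round(p,1),np.round(ray(d,p,z),1))
E
```

```text
foothole [271.4 173.4] [604.3  -8.1  34. ]
tabtop [297. 164.] [628.8 -87.9  66. ]
footcornR_top [297.2 158.6] [655.2 -90.5  36. ]
footcornR_bot [301. 174.] [ 604.7 -103.4   34. ]
lipL farside end [236.  195.6] [528.3 103.1  36. ]
lip right near [296.  180.6] [582.  -87.3  36. ]
lip right far [289.2 157.6] [658.  -64.6  36. ]
wing a [361.  203.8] [ 503.6 -286.1   76. ]
wing b [365. 214.] [ 472.  -297.8   76. ]
flange c [361.6 210.2] [ 489.  -293.8   46. ]
blk1 [345.6 202.6] [ 512.9 -244.4   42. ]
blk2 [349.2 222.6] [ 449.3 -255.    42. ]
blk3 [396.  216.6] [ 471.9 -402.5   42. ]
blk4 [393.2 197. ] [ 534.6 -395.7   42. ]
S foothole [240.9 187.8] [601.4  -4.9  34. ]
S tabtop [253.6 161.8] [616.9 -83.4  66. ]
S wingA [325.6 138.6] [ 502.2 -283.9   76. ]
S wingB [336.8 139.6] [ 473.  -299.1   76. ]
bl [314.4 160.4] [ 495.7 -215.2   42. ]
```

```bash
cat >> h.py <<'E'
def go(P,yaw=None):
    s=readout.read_state(); M=R.from_euler("xyz",s["tool_rot"]).as_matrix(); p=np.array(s["eef_pos"])
    d=M.T@(np.array(P)-p)
    y=np.degrees(s["tool_rot"][2]); 
    Mt=R.from_euler("xyz",[-np.pi/2,0,np.radians(y if yaw is None else yaw)]).as_matrix()
    rv=np.degrees(R.from_matrix(M.T@Mt).as_rotvec())
    print("t",round(float(s["clock"]),2),"p",np.round(p,1),"rpy",np.round(np.degrees(s["tool_rot"]),2),"q7",round(s["qpos"][6],2),"F",np.round(s["force"],1),"T",np.round(s["torque"],2),"w",round(float(s["width"]),1))
    print("shift units",np.round(d/40,2),"turn units",np.round(rv/5,2))
E
python3 - <<'E'
from h import *
d=eyes.get_image("wrist"); s=readout.read_state(); M=R.from_euler("xyz",s["tool_rot"]).as_matrix()
C=cv2.Rodrigues(np.array(d["rvec"],float))[0]; c=-C.T@np.array(d["tvec"]).ravel()
print("cam in tool",M.T@(c-s["eef_pos"]),"axes z,x",M.T@C[2],M.T@C[0],"f",d["mtx"][0][0])
go([600,-40,230],-74.3)
E
```

```text
cam in tool [  -0.18360427 -175.95054515   66.33847114] axes z,x [-2.50797862e-04  9.65454439e-01 -2.60571799e-01] [ 9.99999385e-01 -3.92877475e-05 -1.10805636e-03] f 336.29588781797224
t 0.15 p [ 217.1 -612.1  196.7] rpy [-9.000e+01  8.000e-02 -7.047e+01] q7 -0.02 F [-0.4 -0.3 -0.5] T [-0.03 -0.01  0.02] w 85.5
shift units [-10.28  -0.82  13.8 ] turn units [ 0.    0.77 -0.02]
```

Call:
apply_moves:
  commands:
    - [[-0.55,-0.05,0.75,0,0.05,0],[-0.55,-0.05,0.75,0,0.05,0],[-0.55,-0.05,0.75,0,0.05,0],[-0.55,-0.05,0.75,0,0.05,0],[-0.55,-0.05,0.75,0,0.05,0],[-0.55,-0.05,0.75,0,0.05,0],[-0.55,-0.05,0.75,0,0.05,0],[-0.55,-0.05,0.75,0,0.05,0]]
  claw: 50

```text
clock: 0.82
eef_pos: [385.1, -368.3, 208.2]
tool_rot: [-1.58, 0.002, -1.287]
force: [1.1, -0.2, 0.9]
width: 49.7
```

Call:
apply_moves:
  commands:
    - [[-0.55,-0.0,0.75,0,0.05,0],[-0.55,-0.0,0.75,0,0.05,0],[-0.55,-0.0,0.75,0,0.05,0],[-0.55,-0.0,0.75,0,0.05,0],[-0.55,-0.0,0.75,0,0.05,0],[-0.55,-0.0,0.75,0,0.05,0],[-0.55,-0.0,0.75,0,0.05,0],[-0.55,-0.0,0.75,0,0.05,0]]

```text
clock: 1.48
eef_pos: [575.9, -121.4, 206.2]
tool_rot: [-1.581, 0.001, -1.324]
force: [0.7, -0.6, 0.9]
width: 50.1
```

```bash
python3 -c "
from h import *
go([590,-40,190],-74.3)"
```

```text
t 1.48 p [ 575.9 -121.4  206.2] rpy [-9.060e+01  8.000e-02 -7.588e+01] q7 -1.15 F [ 0.7 -0.6  0.9] T [-0.02 -0.02 -0.02] w 50.1
shift units [-1.89  0.4   0.84] turn units [ 0.12 -0.32 -0.02]
```

Call:
apply_moves:
  commands:
    - [[-0.5,0.1,0.2,0.03,-0.08,0],[-0.5,0.1,0.2,0.03,-0.08,0],[-0.5,0.1,0.2,0.03,-0.08,0],[-0.4,0.1,0.2,0.03,-0.08,0],[0,0,0,0,0,0],[0,0,0,0,0,0]]

```text
clock: 1.98
eef_pos: [592.8, -22.4, 187.3]
tool_rot: [-1.567, 0.007, -1.278]
force: [0.1, -0.4, -0.4]
width: 49.8
```

```bash
python3 -c "
from h import *
go([600,-40,190],-74.3)
snap('wrist','w1',None,1.5)"
```

```text
t 1.98 p [592.8 -22.4 187.3] rpy [-89.78   0.4  -73.24] q7 -1.27 F [ 0.1 -0.4 -0.4] T [-0.06  0.04  0.01] w 49.8
shift units [ 0.47 -0.07  0.05] turn units [-0.04  0.21 -0.08]
```

View pics/w1.png

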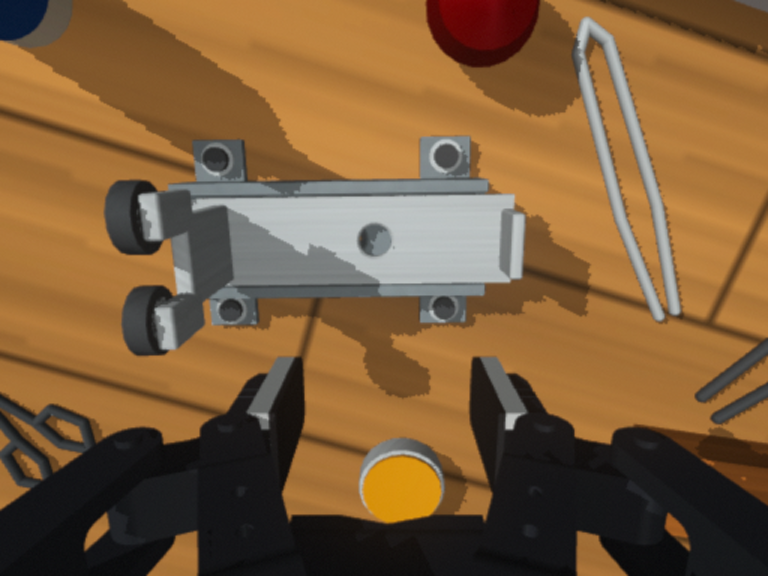

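```bash
python3 - <<'E'
from h import *
d=load("w1"); q=lambda x,y,z:ray(d,((x+.5)/1.5-.5,(y+.5)/1.5-.5),z)
fl0,fl1=q(168,184,36),q(487,180,36); nl1=q(485,295,36); 
print("far lip len",np.linalg.norm(fl1-fl0),fl0,fl1); u=(fl0-fl1); print("yaw lip",np.degrees(np.arctan2(u[1],u[0])))
u/=np.linalg.norm(u); v=np.array([-u[1],u[0],0]); mid=(fl1+nl1)/2; print("width",(nl1-fl1)@v, "skew",(nl1-fl1)@u)
O=mid+90*u; print("O",O)
h=q(375.5,240,34); print("hole",h,"rel",(h-O)@u,(h-O)@v)
f1,f2=q(514.5,195,34),q(519,283,34)
for n,p in(("f1",f1),("f2",f2),("tab far",q(518,211,66)),("tab near",q(517,279,66)),("tab in",q(511.5,245,66)),("tab out",q(524,245,66))): print(n,np.round(p,1),"rel O",np.round([(p-O)@u,(p-O)@v],1),"rel hole",np.round([(p-h)@u,(p-h)@v],1))
E
```

```text
far lip len 202.73169112750585 [601.84452321 126.96304912  36.        ] [662.50405306 -66.48089631  36.        ]
yaw lip 107.41021355866225
width 75.31225023841156 skew -1.557848645513333
O [599.87715025   7.38557205  36.        ]
hole [605.22531152  -9.6945452   34.        ] rel -17.89785404662388 0.007411103113111366
f1 [658.8 -86.9  34. ] rel O [-107.6  -28. ] rel hole [-89.7 -28. ]
f2 [ 605.1 -110.    34. ] rel O [-113.6   30.1] rel hole [-95.7  30.1]
tab far [650.5 -84.   66. ] rel O [-102.4  -20.9] rel hole [-84.5 -20.9]
tab near [612.1 -97.8  66. ] rel O [-104.    19.8] rel hole [-86.1  19.8]
tab in [630.6 -87.4  66. ] rel O [-99.6  -0.9] rel hole [-81.7  -0.9]
tab out [632.7 -94.5  66. ] rel O [-107.    -0.8] rel hole [-89.1  -0.9]
```

The wrist view shows the foot hole at (375,240), lip ends at x≈487, the foot end at 515 and the tab top at (517,245). That means the rest is about 18 mm out and the tab is at (631,-91). Next I'll grip the tab.

```bash
python3 -c "
from h import *
go([631.4,-91,110],-73.2)"
```

```text
t 2.03 p [592.7 -22.  187.3] rpy [-89.78   0.44 -73.25] q7 -1.27 F [ 0.7  0.2 -0.4] T [ 0.03  0.   -0.05] w 50.1
shift units [1.94 1.92 0.42] turn units [-0.04 -0.01 -0.09]
```

Call:
apply_moves:
  commands:
    - [[0.32,0.3,0.07,0,0,-0.01],[0.32,0.3,0.07,0,0,-0.01],[0.32,0.3,0.07,0,0,-0.01],[0.32,0.3,0.07,0,0,-0.01],[0.32,0.3,0.07,0,0,-0.01],[0.32,0.3,0.07,0,0,-0.01],[0,0,0,0,0,0]]

```text
clock: 2.62
eef_pos: [632.7, -112.6, 107.0]
tool_rot: [-1.569, -0.006, -1.294]
force: [-0.8, -1.4, 0.1]
width: 50.0
```

```bash
python3 -c "
from h import *
go([631.4,-91,44],-73.2)"
```

```text
t 2.62 p [ 632.7 -112.6  107. ] rpy [-89.92  -0.37 -74.13] q7 -1.16 F [-0.8 -1.4  0.1] T [-0.09  0.03 -0.05] w 50.0
shift units [-0.54  1.57  0.11] turn units [-0.02 -0.19  0.07]
```

Call:
apply_moves:
  commands:
    - [[-0.25,0.1,0.05,0,-0.1,0.04],[-0.2,0.2,0.04,0,-0.06,0.02],[0,0.3,0,0,0,0],[0,0.3,0,0,0,0],[0,0.3,0,0,0,0],[0,0.15,0,0,0,0],[0,0,0,0,0,0],[0,0,0,0,0,0]]

```text
clock: 3.28
eef_pos: [628.7, -94.1, 45.5]
tool_rot: [-1.573, 0.001, -1.281]
force: [1.3, 0.1, 0.2]
width: 50.2
```

```bash
python3 -c "
from h import *
go([631.4,-91,44],-73.2)"
```

```text
t 3.28 p [628.7 -94.1  45.5] rpy [-9.012e+01  6.000e-02 -7.340e+01] q7 -1.17 F [1.3 0.1 0.2] T [ 0.05  0.06 -0.02] w 50.2
shift units [-0.06  0.04  0.09] turn units [ 0.02 -0.04 -0.01]
```

Well placed, so I'll close.

Call:
apply_moves:
  commands:
    - [[-0.05,0.02,0.05,0,-0.03,0],[0,0,0,0,0,0],[0,0,0,0,0,0],[0,0,0,0,0,0],[0,0,0,0,0,0],[0,0,0,0,0,0]]
  claw: 4

```text
clock: 3.78
eef_pos: [632.1, -91.2, 46.8]
tool_rot: [-1.569, -0.001, -1.278]
force: [-0.3, -0.2, -0.0]
width: 4.0
```

```bash
python3 -c "
from h import *
go([631.4,-91,44],-73.2)"
```

```text
t 3.78 p [632.1 -91.2  46.8] rpy [-8.99e+01 -4.00e-02 -7.32e+01] q7 -1.17 F [-0.3 -0.2 -0. ] T [ 0.01  0.04 -0.05] w 4.0
shift units [-0.01  0.07 -0.01] turn units [-0.02  0.    0.01]
```

```bash
python3 -c "
from h import *
snap('wrist','w2',(150,80,512,384),2)"
```

```text
(no output)
```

View pics/w2.png

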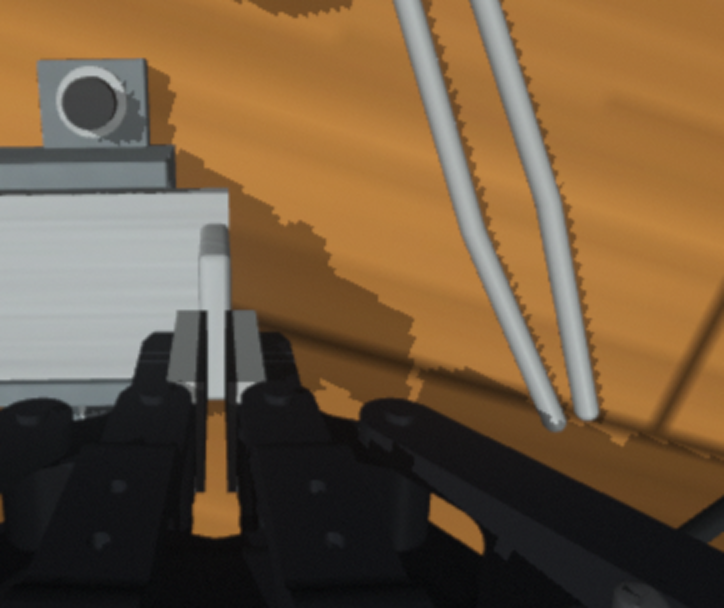

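The picture shows the tab (around (214,330)) between the fingers. The opening reads 4.0, so I'll check that it's really gripped by closing further.

Call:
apply_moves:
  commands:
    - [[0,0,0,0,0,0],[0,0,0,0,0,0],[0,0,0,0,0,0]]
  claw: 0

```text
clock: 4.08
eef_pos: [632.3, -91.6, 47.2]
tool_rot: [-1.568, -0.001, -1.278]
force: [0.0, 0.4, 0.1]
width: 0.1
```

```bash
python3 -c "
from h import *
s=readout.read_state()
u=np.array([np.cos(np.radians(106.8)),np.sin(np.radians(106.8))])
go([*(s['eef_pos'][:2]+18*u),s['eef_pos'][2]],-73.2)"
```

```text
t 4.08 p [632.3 -91.6  47.2] rpy [-8.987e+01 -6.000e-02 -7.323e+01] q7 -1.17 F [0.  0.4 0.1] T [0.01 0.03 0.06] w 0.1
shift units [-0.45 -0.   -0.  ] turn units [-0.03 -0.01  0.01]
```

```bash
python3 - <<'E'
from h import *
d=load("w2"); s=readout.read_state(); p=np.array(s["eef_pos"]); M=R.from_euler("xyz",s["tool_rot"]).as_matrix()
f=lambda P:np.round((proj(d,P)-[150,80])*2)
print("TCP",f(p),"pad corners at tip",f([p+M@[dx,dy,dz] for dy in(0,-19,-38) for dx in(-2,2) for dz in(-11,11)]))
u=np.array([np.cos(np.radians(106.8)),np.sin(np.radians(106.8)),0]); v=np.array([-u[1],u[0],0])
t=np.array([631.4,-91,0])
for z in(34,66): print(z,f([t+[0,0,z]+u*a+v*b for a in(-4,4) for b in(-20,20)]))
q=lambda x,y,z:np.round(ray(d,(x/2+150,y/2+80),z),1)
print(q(214,226,66),q(214,400,66),q(201,240,66),q(228,240,66))
snap("side","s2",(150,60,400,250),3)
E
```

```text
TCP [[217. 299.]] pad corners at tip [[210. 335.]
 [210. 261.]
 [225. 335.]
 [225. 261.]
 [210. 366.]
 [210. 284.]
 [226. 366.]
 [226. 284.]
 [209. 404.]
 [209. 313.]
 [227. 404.]
 [227. 313.]]
34 [[228. 220.]
 [228. 347.]
 [200. 220.]
 [201. 347.]]
66 [[231. 251.]
 [230. 400.]
 [198. 251.]
 [199. 400.]]
[656.6 -83.3  66. ] [612.1 -96.7  66. ] [652.4 -81.3  66. ] [654.2 -87.6  66. ]
```

View pics/s2.png

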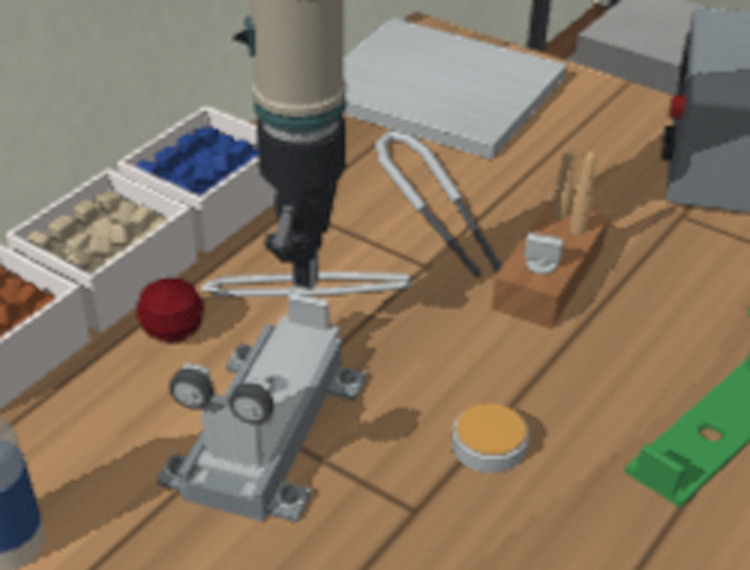

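Call:
apply_moves:
  commands:
    - [[0,0.06,0,0,0,0],[0,0.06,0,0,0,0],[0,0,0,0,0,0]]

```text
clock: 4.38
eef_pos: [632.3, -91.7, 42.0]
tool_rot: [-1.568, -0.001, -1.278]
force: [-0.2, 0.1, -0.5]
width: -0.2
```

```bash
python3 - <<'E'
from h import *
go([632,-91,44],-73.2)
d=load("s2")
for z in (47,60,66,70,75,80): print(z,np.round((proj(d,[632,-91.3,z])-[150,60])*3))
E
```

```text
t 4.38 p [632.3 -91.7  42. ] rpy [-8.986e+01 -7.000e-02 -7.323e+01] q7 -1.17 F [-0.2  0.1 -0.5] T [ 0.05  0.   -0.02] w -0.2
shift units [-0.02 -0.05 -0.  ] turn units [-0.03 -0.01  0.01]
47 [[304. 310.]]
60 [[303. 300.]]
66 [[303. 295.]]
70 [[303. 292.]]
75 [[303. 287.]]
80 [[303. 283.]]
```

Call:
apply_moves:
  commands:
    - [[0,0.05,0,0,0,0],[0,0.03,0,0,0,0],[0,0,0,0,0,0]]

```text
clock: 4.63
eef_pos: [632.0, -91.6, 38.0]
tool_rot: [-1.569, -0.001, -1.278]
force: [0.5, 0.2, 1.2]
width: -0.1
```

Call:
apply_moves:
  commands:
    - [[0,0.05,0,0,0,0],[0,0,0,0,0,0]]

```text
clock: 4.8
eef_pos: [631.9, -91.6, 35.6]
tool_rot: [-1.569, -0.001, -1.278]
force: [-0.1, -0.2, -1.2]
width: 0.0
```

Call:
apply_moves:
  commands:
    - [[0,0.04,0,0,0,0],[0,0,0,0,0,0]]

```text
clock: 4.97
eef_pos: [632.0, -91.7, 33.9]
tool_rot: [-1.569, -0.001, -1.278]
force: [-0.6, 0.9, -0.3]
width: 0.1
```

Call:
apply_moves:
  commands:
    - [[0,0.04,0,0,0,0],[0,0,0,0,0,0]]

```text
clock: 5.13
eef_pos: [632.3, -91.7, 32.4]
tool_rot: [-1.569, -0.001, -1.278]
force: [-0.3, 0.2, 0.3]
width: 0.3
```

Call:
apply_moves:
  commands:
    - [[0,0.04,0,0,0,0],[0,0,0,0,0,0]]

```text
clock: 5.3
eef_pos: [632.8, -91.8, 32.7]
tool_rot: [-1.568, -0.001, -1.278]
force: [0.7, 0.1, -0.9]
width: 0.0
```

```bash
python3 - <<'E'
from h import *
go([632,-91,44],-73.2)
a=snap('wrist','w3'); b=snap('side','s3')
c1=cv2.resize(a["image"][150:384,150:370,::-1],None,fx=2,fy=2); c2=cv2.resize(b["image"][100:217,190:300,::-1],None,fx=3.4,fy=4)
c2=cv2.resize(b["image"][110:200,205:295,::-1],None,fx=4,fy=4)
o=np.zeros((468,800,3),np.uint8); o[:,:440]=c1; o[:360,440:800]=c2; cv2.imwrite("pics/c3.png",o)
E
```

```text
t 5.3 p [632.8 -91.8  32.7] rpy [-8.982e+01 -8.000e-02 -7.324e+01] q7 -1.17 F [ 0.7  0.1 -0.9] T [0.02 0.02 0.  ] w 0.0
shift units [-0.02 -0.28 -0.01] turn units [-0.04 -0.01  0.02]
```

View pics/c3.png

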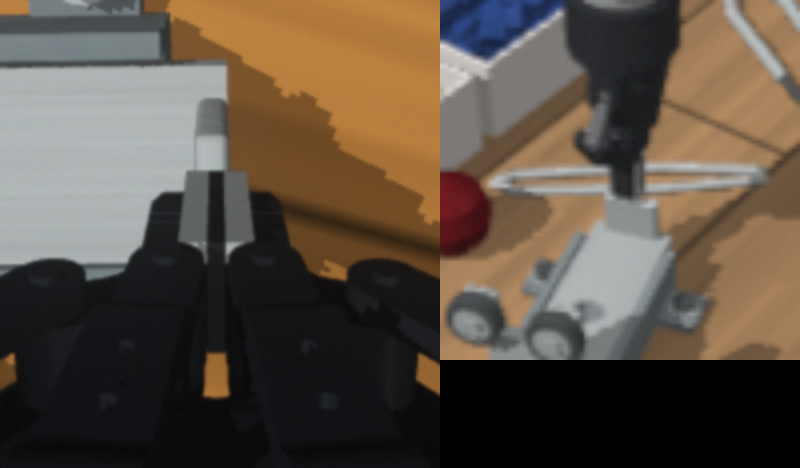

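Call:
apply_moves:
  commands:
    - [[0,0.1,0,0,0,0]]

```text
clock: 5.48
eef_pos: [633.5, -92.9, 31.1]
tool_rot: [-1.567, -0.003, -1.278]
force: [-9.1, -2.9, 39.6]
width: 0.0
```

```bash
python3 - <<'E'
from h import *
go([632,-91,44],-73.2); print(np.round(readout.read_state()["tau"],2))
E
```

```text
t 5.48 p [633.5 -92.9  31.1] rpy [-89.77  -0.19 -73.25] q7 -1.17 F [-9.1 -2.9 39.6] T [-0.54  2.09 -0.  ] w 0.0
shift units [-0.06 -0.32 -0.02] turn units [-0.05 -0.01  0.04]
[-2.140e+00 -3.700e+01 -1.680e+00 -1.065e+01 -7.300e-01 -3.170e+00
 -1.000e-02]
```

Contact confirmed: the true fingertip is about 34 mm above the reported TCP (reading 32 at the tab top, z=66). From here on I'll allow for that offset.

Call:
apply_moves:
  commands:
    - [[0,-0.25,0,0,0,0],[0,-0.25,0,0,0,0],[0,0,0,0,0,0],[0,0,0,0,0,0],[0,0,0,0,0,0]]
  claw: 40

```text
clock: 5.9
eef_pos: [633.9, -93.8, 52.6]
tool_rot: [-1.566, -0.005, -1.279]
force: [0.6, -0.4, -0.4]
width: 40.0
```

```bash
python3 - <<'E'
from h import *
go([631.4,-91,8],-73.2)
E
```

```text
t 5.9 p [633.9 -93.8  52.6] rpy [-89.7   -0.26 -73.29] q7 -1.17 F [ 0.6 -0.4 -0.4] T [-0.01  0.04 -0.01] w 40.0
shift units [-0.09  1.11 -0.04] turn units [-0.06 -0.02  0.05]
```

Call:
apply_moves:
  commands:
    - [[-0.05,0.2,-0.03,-0.06,0,0.05],[-0.03,0.25,0,0,0,0],[0,0.25,0,0,0,0],[0,0.15,0,0,0,0],[0,0.08,0,0,0,0],[0,0,0,0,0,0],[0,0,0,0,0,0]]

```text
clock: 6.48
eef_pos: [628.2, -89.5, 6.5]
tool_rot: [-1.578, 0.004, -1.278]
force: [0.5, -0.0, 0.6]
width: 40.1
```

Call:
apply_moves:
  commands:
    - [[0,0,0,0,0,0],[0,0,0,0,0,0],[0,0,0,0,0,0],[0,0,0,0,0,0],[0,0,0,0,0,0],[0,0,0,0,0,0]]
  claw: 2

```text
clock: 6.98
eef_pos: [627.6, -90.5, 6.7]
tool_rot: [-1.58, 0.003, -1.277]
force: [0.8, -0.4, -2.6]
width: 7.0
```

```bash
python3 -c "
from h import *
s=readout.read_state()
u=np.array([np.cos(np.radians(106.8)),np.sin(np.radians(106.8))])
go([*(s['eef_pos'][:2]+18*u),s['eef_pos'][2]],-73.2)"
```

```text
t 6.98 p [627.6 -90.5   6.7] rpy [-90.5    0.17 -73.17] q7 -1.17 F [ 0.8 -0.4 -2.6] T [-0.11 -0.12  0.12] w 7.0
shift units [-0.45  0.    0.  ] turn units [ 0.1   0.01 -0.03]
```

The tab is gripped. Now I'll slide it.

Call:
apply_moves:
  commands:
    - [[-0.1,0,0,0,0,0],[-0.1,0,0,0,0,0],[-0.1,0,0,0,0,0],[-0.08,0,0,0,0,0],[0,0,0,0,0,0],[0,0,0,0,0,0]]

```text
clock: 7.48
eef_pos: [624.4, -79.7, 7.7]
tool_rot: [-1.577, -0.004, -1.28]
force: [0.2, -3.1, -2.8]
width: 7.0
```

```bash
python3 -c "
from h import *
u=np.array([np.cos(np.radians(106.8)),np.sin(np.radians(106.8))]);s=readout.read_state()
print((s['eef_pos'][:2]-np.array([627.6,-90.5]))@u)
go([*(np.array([627.6,-90.5])+18*u),6.7],-73.2)"
```

```text
11.272097538028177
t 7.48 p [624.4 -79.7   7.7] rpy [-90.38  -0.22 -73.34] q7 -1.2 F [ 0.2 -3.1 -2.8] T [-0.72 -0.1   0.06] w 7.0
shift units [-0.17  0.03 -0.  ] turn units [ 0.08 -0.03  0.04]
```

Call:
apply_moves:
  commands:
    - [[-0.09,0.02,0,0.03,0,0.02],[-0.08,0,0,0,0,0],[-0.03,0,0,0,0,0],[0,0,0,0,0,0],[0,0,0,0,0,0]]

```text
clock: 7.9
eef_pos: [622.3, -72.4, 7.3]
tool_rot: [-1.574, -0.004, -1.28]
force: [1.1, -3.0, -1.4]
width: 6.7
```

```bash
python3 -c "
from h import *
u=np.array([np.cos(np.radians(106.8)),np.sin(np.radians(106.8))]);s=readout.read_state()
print((s['eef_pos'][:2]-np.array([627.6,-90.5]))@u)
go([*(np.array([627.6,-90.5])+18*u),6.7],-73.2)
snap('wrist','w4',(120,60,370,260),3.2)"
```

```text
18.80318830401127
t 7.9 p [622.3 -72.4   7.3] rpy [-90.18  -0.21 -73.35] q7 -1.2 F [ 1.1 -3.  -1.4] T [-0.73  0.04  0.15] w 6.7
shift units [ 0.02  0.01 -0.  ] turn units [ 0.04 -0.03  0.04]
```

View pics/w4.png

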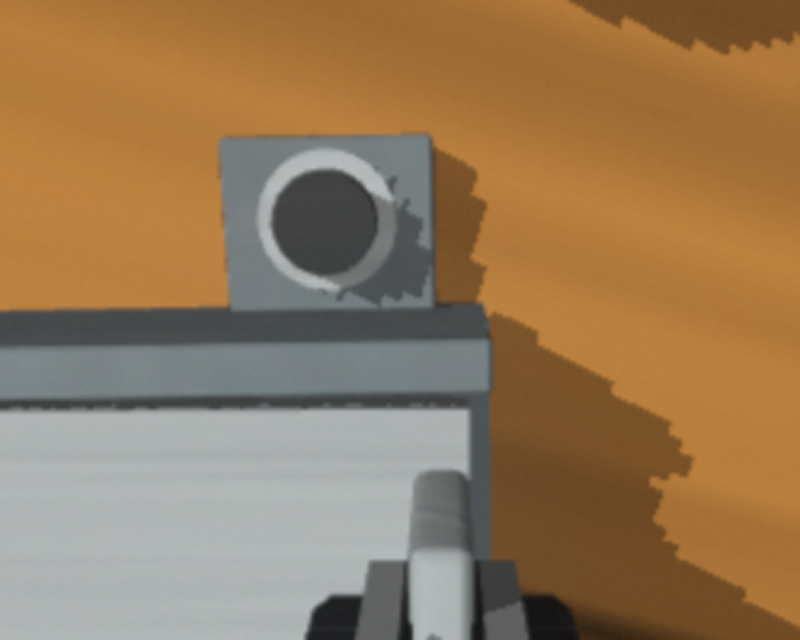

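```bash
python3 -c "
from h import *
d=load('w4');q=lambda x,y,z:ray(d,(x/3.2+120-.35,y/3.2+60-.35),z)
s=readout.read_state();y=s['tool_rot'][2];
for yaw in(106,106.8,107.4):
  u=np.array([np.cos(np.radians(yaw)),np.sin(np.radians(yaw)),0])
  l=q(490.5,345,36)@u; print(yaw,q(469.5,412,34)@u-l,q(470,440,34)@u-l,'pad',q(490,450,26)@u-l, 'lipw', np.linalg.norm(q(490,391,36)-q(490,340,36)))
a=q(10,346,36);b=q(485,340,36);print('yaw',np.degrees(np.arctan2(*(a-b)[1::-1])))
a=q(10,410,34);b=q(465,408,34);print('yaw',np.degrees(np.arctan2(*(a-b)[1::-1])))
"
```

```text
106 2.680283096028603 2.5376695130202336 pad -0.7998016059902113 lipw 7.228776705833545
106.8 2.820725384125865 2.7359981232173993 pad -0.5488749691801047 lipw 7.228776705833545
107.4 2.9256977177205385 2.8843966554517806 pad -0.36060709391279033 lipw 7.228776705833545
yaw 107.27892522250816
yaw 106.79131673044081
```

Call:
apply_moves:
  commands:
    - [[0.05,0,0,0,0,0],[0.04,0,0,0,0,0],[0,0,0,0,0,0],[0,0,0,0,0,0]]

```text
clock: 8.28
eef_pos: [622.3, -72.3, 6.7]
tool_rot: [-1.575, 0.002, -1.279]
force: [-0.2, -1.8, 0.7]
width: 7.1
```

```bash
cat > flush.py <<'E'
from h import *
import sys
f=sys.argv[1]
u=np.array([np.cos(np.radians(106.8)),np.sin(np.radians(106.8)),0]);s=readout.read_state()
print((s['eef_pos']-np.array([627.6,-90.5,0]))@u)
go(s['eef_pos'],-73.2)
d=snap('wrist',f,(120,60,370,260),3.2); im=d['image'].astype(int).sum(2)/3
# horizontal scan rows: foot (full-res rows), lip rows
for r in range(160,206,3):
    print(r,im[r,258:280].astype(int))
E
python3 flush.py w5
```

```text
19.00492425004283
t 8.28 p [622.3 -72.3   6.7] rpy [-9.027e+01  9.000e-02 -7.328e+01] q7 -1.2 F [-0.2 -1.8  0.7] T [-0.44  0.18  0.06] w 7.1
shift units [0. 0. 0.] turn units [ 0.05 -0.02 -0.02]
160 [73 74 74 73 74 74 75 73 73 74 73 73 73 74 81 84 84 83 83 83 85 85]
163 [74 74 74 73 74 73 73 74 73 73 73 73 73 75 73 86 85 82 82 83 83 82]
166 [ 92  91  93  92  93  94  96  98  97  98 100  99 100  99  92  70  78  81
  82  82  82  83]
169 [127 126 127 126 126 126 127 127 127 127 128 128 127 127 117  91  76  79
  82  82  83  81]
172 [127 127 127 127 126 126 127 127 126 127 127 126 126 125 118  92  77  80
  82  82  82  83]
175 [126 126 126 127 126 126 127 127 126 127 127 127 127 127 117  93  77  79
  83  83  82  82]
178 [126 125 126 125 126 126 125 125 126 124 125 124 124 125 117  93  76  79
  82  81  80  81]
181 [124 125 124 124 125 125 125 125 124 124 123 124 124 123 116  92  77  79
  82  81  81  81]
184 [67 65 67 67 66 65 65 67 74 77 78 78 78 78 80 81 82 83 82 81 82 81]
187 [106 104 105 105 104  88  84  99  93  85  81  81  81  81  82  82  83  83
  81  83  82  82]
190 [175 174 174 174 175 174 174 171 137  95  81  82  82  82  82  82  83  83
  80  82  81  81]
193 [174 174 174 174 173 174 175 170 137  95  82  81  81  82  82  82  81  79
  82  81  81  81]
196 [175 175 176 175 175 174 175 171 138  96  81  80  82  82  81  79  79  79
  79  78  78  78]
199 [174 173 174 173 172 173 174 169 137  95  81  81  81  81  82  79  75  76
  74  75  75  77]
202 [171 170 170 170 171 170 171 167 135  94  82  80  82  81  81  80  76  74
  74  74  74  73]
205 [173 172 173 172 173 173 174 170 138  96  82  81  81  81  81  79  75  75
  75  75  73  73]
```

Call:
apply_moves:
  commands:
    - [[0.08,0,0,0,0,0],[0.08,0,0,0,0,0],[0.04,0,0,0,0,0],[0,0,0,0,0,0],[0,0,0,0,0,0]]

```text
clock: 8.75
eef_pos: [622.5, -72.9, 6.7]
tool_rot: [-1.578, 0.011, -1.275]
force: [-1.0, 1.8, 0.1]
width: 6.6
```

```bash
sed -i 's/range(160,206,3)/(172,178,193,202)/' flush.py; python3 flush.py w6
```

```text
18.30851876529717
t 8.75 p [622.5 -72.9   6.7] rpy [-90.4    0.63 -73.07] q7 -1.19 F [-1.   1.8  0.1] T [-0.17  0.17 -0.02] w 6.6
shift units [0. 0. 0.] turn units [ 0.08  0.03 -0.13]
172 [126 126 126 127 128 128 127 127 127 127 128 126 121  96  73  79  83  83
  82  81  82  82]
178 [126 125 126 126 126 126 125 125 126 125 125 126 119  95  72  79  81  83
  82  82  82  82]
193 [174 175 174 175 174 174 174 174 170 123  89  81  82  80  81  81  81  81
  82  81  82  80]
202 [171 172 171 171 171 171 171 171 165 110  84  82  81  79  76  74  74  74
  74  74  75  74]
```

Call:
apply_moves:
  commands:
    - [[0.08,0,0,0.03,0,-0.04],[0.08,0,0,0.02,0,-0.04],[0.07,0,0,0,0,-0.04],[0,0,0,0,0,0],[0,0,0,0,0,0]]

```text
clock: 9.22
eef_pos: [624.1, -76.4, 6.7]
tool_rot: [-1.574, 0.007, -1.274]
force: [-0.7, 1.3, 0.8]
width: 6.7
```

```bash
python3 flush.py w7
```

```text
14.502614975665116
t 9.22 p [624.1 -76.4   6.7] rpy [-90.18   0.4  -72.97] q7 -1.18 F [-0.7  1.3  0.8] T [ 0.07  0.3  -0.05] w 6.7
shift units [0. 0. 0.] turn units [ 0.04  0.05 -0.08]
172 [126 126 126 127 118  92  72  79  82  82  82  81  82  82  82  82  82  80
  82  82  82  82]
178 [125 126 126 125 118  93  72  78  82  82  83  81  81  81  81  80  82  82
  82  81  82  82]
193 [174 173 173 174 173 174 173 174 168 113  86  82  82  82  82  83  83  83
  81  82  82  83]
202 [171 171 170 171 170 171 171 171 165 108  77  75  74  75  75  75  74  76
  76  75  76  76]
```

Call:
apply_moves:
  commands:
    - [[-0.08,0,0,0.01,0,-0.02],[-0.07,0,0,0,0,-0.02],[-0.05,0,0,0,0,0],[0,0,0,0,0,0],[0,0,0,0,0,0]]

```text
clock: 9.68
eef_pos: [623.6, -74.9, 7.2]
tool_rot: [-1.571, -0.005, -1.277]
force: [0.1, -1.0, -0.9]
width: 6.8
```

```bash
python3 flush.py w8
```

```text
16.107678895496672
t 9.68 p [623.6 -74.9   7.2] rpy [-89.99  -0.29 -73.15] q7 -1.2 F [ 0.1 -1.  -0.9] T [-0.16  0.09  0.09] w 6.8
shift units [0. 0. 0.] turn units [-0.    0.01  0.06]
172 [126 126 127 126 127 126 126 126 120  94  72  78  82  82  82  83  82  82
  82  82  80  82]
178 [124 124 124 125 125 125 126 124 119  95  73  78  81  81  83  80  82  81
  80  81  81  81]
193 [173 174 174 173 175 173 173 169 127  91  83  82  80  81  81  83  82  80
  82  82  81  82]
202 [170 171 170 170 171 170 171 167 122  89  78  74  74  74  74  73  74  74
  73  75  77  75]
```

Flush to about 0.3 mm. Next I'll release, then check the end again.

Call:
apply_moves:
  commands:
    - [[0,0,0,0,0,0],[0,0,0,0,0,0],[0,0,0,0,0,0],[0,-0.3,0,0,0,0],[0,-0.5,0,0,0,0],[0,-0.5,0,0,0,0],[0,0,0,0,0,0]]
  claw: 40

```text
clock: 10.32
eef_pos: [623.3, -70.8, 62.1]
tool_rot: [-1.571, -0.0, -1.275]
force: [0.5, 0.6, 1.8]
width: 40.1
```

```bash
python3 -c "
from h import *
go([488,-292,190],-67)
snap('wrist','w9',(100,50,370,260),2.9)"
```

```text
t 10.32 p [623.3 -70.8  62.1] rpy [-9.000e+01 -2.000e-02 -7.307e+01] q7 -1.2 F [0.5 0.6 1.8] T [-0.   -0.09 -0.05] w 40.1
shift units [ 4.31 -3.2  -4.85] turn units [-0.   -1.21  0.  ]
```

View pics/w9.png

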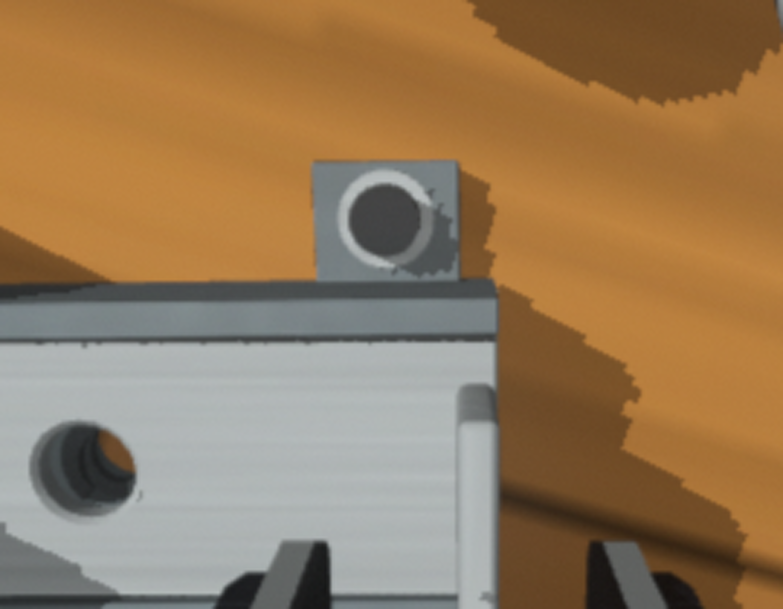

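Nine pictures viewed so far. This one shows the foot end flush with the pad end at x≈496, and the bench is visible through both holes at (83,470). Next I'll fetch the screw.

```bash
python3 -c "
from h import *
d=load('w9');q=lambda x,y,z:ray(d,(x/2.9+100-.35,y/2.9+50-.35),z)
print(q(83,471,34),q(30,471,34),q(136,471,34),q(83,420,34),q(83,522,34))
e=(q(496,290,36)+0); u=np.array([np.cos(np.radians(106.9)),np.sin(np.radians(106.9)),0]);v=np.array([-u[1],u[0],0])
print('from corner', q(496,282,36)+90*u+38*v)
go([488,-292,112],-67)
"
```

```text
[600.443696     8.46600938  34.        ] [597.07207728  19.59525922  34.        ] [603.81559649  -2.66417051  34.        ] [611.85589383  10.71426387  34.        ] [588.70078471   6.15260285  34.        ]
from corner [603.83684317   9.31055295  36.        ]
t 10.37 p [622.5 -70.6  60.7] rpy [-9.008e+01  1.000e-02 -7.307e+01] q7 -1.2 F [ 0.9  0.2 -0.4] T [ 0.01 -0.02  0.01] w 39.6
shift units [ 4.31 -1.28 -4.83] turn units [ 0.02 -1.21 -0.  ]
```

Call:
apply_moves:
  commands:
    - [[0,-0.5,0,0,0,0],[0,-0.5,0,0,0,0],[0.4,-0.2,-0.45,0,-0.12,0],[0.5,0,-0.56,0,-0.15,0],[0.5,0,-0.56,0,-0.15,0],[0.5,0,-0.56,0,-0.15,0],[0.5,0,-0.56,0,-0.15,0],[0.5,0,-0.56,0,-0.15,0]]

```text
clock: 11.03
eef_pos: [538.2, -214.2, 109.4]
tool_rot: [-1.567, 0.008, -1.177]
force: [0.6, -0.3, 0.4]
width: 40.4
```

```bash
python3 -c "
from h import *
go([488,-292,112],-67)"
```

```text
t 11.03 p [ 538.2 -214.2  109.4] rpy [-89.81   0.44 -67.43] q7 -0.87 F [ 0.6 -0.3  0.4] T [-0.01 -0.05  0.01] w 40.4
shift units [ 1.31 -0.08 -1.91] turn units [-0.04 -0.09 -0.09]
```

Call:
apply_moves:
  commands:
    - [[0.4,-0.04,-0.6,0,0,0],[0.4,-0.04,-0.6,0,0,0],[0.2,0,-0.3,0,0,0],[0,0,0,0,0,0],[0,0,0,0,0,0]]

```text
clock: 11.45
eef_pos: [489.3, -284.1, 110.8]
tool_rot: [-1.573, 0.008, -1.188]
force: [0.1, -0.1, 0.3]
width: 40.5
```

```bash
python3 -c "
from h import *
go([488,-292,112],-67)
snap('wrist','w10',(140,110,390,300),3)
d=load('w10')
print((proj(d,[[488,-292,76],[504,-286,76],[472,-298,76]])-[140,110])*3)"
```

```text
t 11.45 p [ 489.3 -284.1  110.8] rpy [-90.15   0.47 -68.09] q7 -0.75 F [ 0.1 -0.1  0.3] T [ 0.04  0.04 -0.04] w 40.5
shift units [ 0.17 -0.03 -0.1 ] turn units [ 0.03 -0.22 -0.09]
[[385.90513439 319.37675964]
 [388.38153373 244.11369457]
 [383.52712046 391.64968179]]
```

View pics/w10.png

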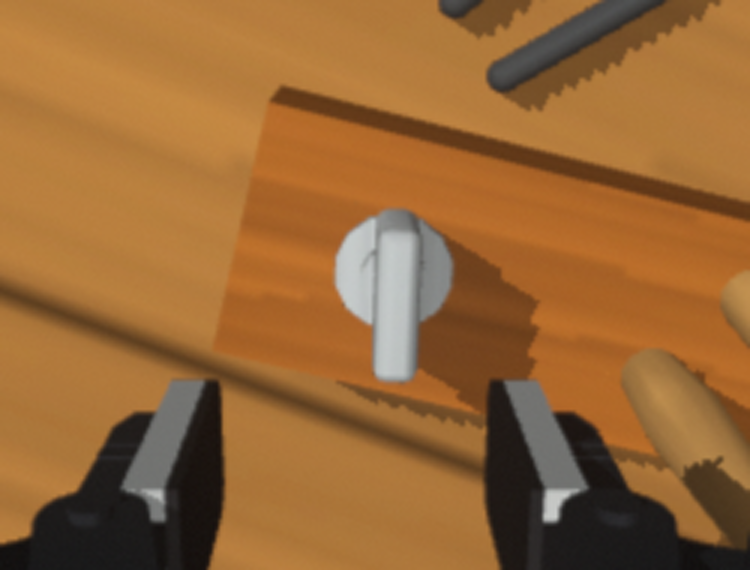

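```bash
python3 -c "
from h import *
d=load('w10');q=lambda x,y,z:ray(d,(x/3+140-.33,y/3+110-.33),z)
a=q(398.5,226,76);b=q(395.5,380,76);print(a,b,np.linalg.norm(a-b),(a+b)/2,np.degrees(np.arctan2(*(a-b)[1::-1])), np.linalg.norm(q(376,330,76)-q(417,330,76)),q(395,270,46))
c=(a+b)/2
go([c[0],c[1],60],np.degrees(np.arctan2(*(a-b)[1::-1]))-90)"
```

```text
[ 508.6396866  -286.20484223   76.        ] [ 475.73097842 -299.12253676   76.        ] 35.35321635017533 [ 492.18533251 -292.6636895    76.        ] 21.431556012731438 9.037075544370225 [ 491.82833554 -293.36185596   46.        ]
t 11.5 p [ 489.3 -284.   110.7] rpy [-90.17   0.46 -68.05] q7 -0.75 F [-0.4 -0.1  0.1] T [-0.04  0.02 -0.02] w 40.0
shift units [ 0.24  1.27 -0.01] turn units [ 0.03  0.1  -0.09]
```

Call:
apply_moves:
  commands:
    - [[0.12,0.2,0,0.03,0.1,-0.09],[0.08,0.4,0,0,0,0],[0,0.4,0,0,0,0],[0,0.4,0,0,0,0],[0,0.3,0,0,0,0],[0,0.1,0,0,0,0],[0,0,0,0,0,0],[0,0,0,0,0,0]]
  claw: 34

```text
clock: 12.17
eef_pos: [502.8, -278.8, 32.7]
tool_rot: [-1.563, 0.001, -1.18]
force: [-0.4, 0.5, 0.4]
width: 33.9
```

```bash
python3 -c "
from h import *
go([492,-292.9,16],-68.6)"
```

```text
t 12.17 p [ 502.8 -278.8   32.7] rpy [-8.955e+01  7.000e-02 -6.759e+01] q7 -0.76 F [-0.4  0.5  0.4] T [0.06 0.07 0.02] w 33.9
shift units [ 0.22  0.41 -0.39] turn units [-0.09  0.2  -0.01]
```

Call:
apply_moves:
  commands:
    - [[0.12,0,-0.2,-0.05,0.1,0],[0.1,0,-0.17,-0.04,0.1,0],[0,0,0,0,0,0],[0,0,0,0,0,0]]

```text
clock: 12.5
eef_pos: [493.5, -293.7, 34.5]
tool_rot: [-1.569, -0.001, -1.197]
force: [-0.0, 0.3, 0.2]
width: 34.1
```

```bash
python3 -c "
from h import *
go([492,-292.9,16],-68.6)"
```

```text
t 12.5 p [ 493.5 -293.7   34.5] rpy [-89.91  -0.09 -68.6 ] q7 -0.75 F [-0.   0.3  0.2] T [ 0.01 -0.02 -0.04] w 34.1
shift units [-0.03  0.46 -0.03] turn units [-0.02  0.    0.02]
```

Call:
apply_moves:
  commands:
    - [[-0.02,0.12,-0.04,0,0,0],[0,0.12,-0.03,0,0,0],[0,0.12,-0.03,0,0,0],[0,0.06,-0.02,0,0,0],[0,0,0,0,0,0]]

```text
clock: 12.92
eef_pos: [488.4, -296.1, 17.2]
tool_rot: [-1.568, -0.003, -1.199]
force: [0.8, 0.2, -0.0]
width: 34.0
```

```bash
python3 -c "
from h import *
go([492,-292.9,16],-68.6)"
```

```text
t 12.92 p [ 488.4 -296.1   17.2] rpy [-89.83  -0.2  -68.7 ] q7 -0.75 F [ 0.8  0.2 -0. ] T [0.   0.06 0.06] w 34.0
shift units [-0.04  0.03  0.11] turn units [-0.03 -0.02  0.04]
```

Call:
apply_moves:
  commands:
    - [[-0.04,0.01,0.1,0,0,0.03],[0,0,0,0,0,0],[0,0,0,0,0,0]]

```text
clock: 13.17
eef_pos: [491.7, -292.5, 16.2]
tool_rot: [-1.568, 0.0, -1.199]
force: [0.2, 0.4, -0.7]
width: 33.7
```

Call:
apply_moves:
  commands:
    - [[0,0,0,0,0,0],[0,0,0,0,0,0],[0,0,0,0,0,0],[0,0,0,0,0,0],[0,0,0,0,0,0],[0,0,0,0,0,0]]
  claw: 3

```text
clock: 13.67
eef_pos: [492.3, -292.4, 17.0]
tool_rot: [-1.568, -0.0, -1.198]
force: [-0.0, 0.4, -0.6]
width: 8.7
```

```bash
python3 -c "
from h import *
go([492,-292.9,16],-68.6)"
```

```text
t 13.67 p [ 492.3 -292.4   17. ] rpy [-8.982e+01 -3.000e-02 -6.865e+01] q7 -0.76 F [-0.   0.4 -0.6] T [-0.06 -0.04 -0.06] w 8.7
shift units [ 0.01  0.02 -0.01] turn units [-0.04 -0.01  0.01]
```

Call:
apply_moves:
  commands:
    - [[0,-0.12,0,0,0,0],[0,-0.15,0,0,0,0],[0,-0.15,0,0,0,0],[0,-0.15,0,0,0,0],[0,-0.15,0,0,0,0],[0,-0.15,0,0,0,0],[0,-0.15,0,0,0,0],[0,-0.3,0,0,0,0]]

```text
clock: 14.33
eef_pos: [490.4, -291.4, 72.7]
tool_rot: [-1.57, 0.003, -1.198]
force: [0.4, 0.2, -1.5]
width: 8.6
```

```bash
python3 -c "
from h import *
go([585,-20,100],-73.2)"
```

```text
t 14.33 p [ 490.4 -291.4   72.7] rpy [-89.97   0.17 -68.64] q7 -0.75 F [ 0.4  0.2 -1.5] T [-0.05 -0.   -0.03] w 8.6
shift units [-5.46 -0.66  4.67] turn units [-0.    0.91 -0.03]
```

Call:
apply_moves:
  commands:
    - [[0,-0.4,0,0,0,0],[-0.4,-0.2,0.35,0,0.07,0],[-0.6,0,0.5,0,0.1,0],[-0.6,0,0.5,0,0.1,0],[-0.6,0,0.5,0,0.1,0],[-0.6,0,0.5,0,0.1,0],[-0.6,0,0.5,0,0.1,0],[-0.6,0,0.5,0,0.1,0]]

```text
clock: 15.0
eef_pos: [564.8, -102.3, 105.6]
tool_rot: [-1.567, -0.009, -1.279]
force: [0.8, -0.6, -1.9]
width: 8.8
```

Call:
apply_moves:
  commands:
    - [[-0.5,0,0.45,0,0,0],[-0.3,0,0.25,0,0,0],[0,0,0,0,0,0],[0,0,0,0,-1,0],[0,0,0,0,-1,0],[0,0,0,0,-1,0],[0,0,0,0,-1,0],[0,0,0,0,-1,0]]

```text
clock: 15.67
eef_pos: [585.1, -52.1, 109.3]
tool_rot: [-1.566, -0.01, -0.811]
force: [-1.1, -0.3, -1.5]
width: 8.7
```

```bash
python3 -c "
from h import *
go([600.4,8.5,100],106.8)"
```

```text
t 15.67 p [585.1 -52.1 109.3] rpy [-89.73  -0.59 -46.45] q7 -0.87 F [-1.1 -0.3 -1.5] T [ 0.01  0.03 -0.02] w 8.7
shift units [-0.84  0.23  1.32] turn units [  0.14 -30.65   0.11]
```

CCW increases q7, as expected. I'll continue the pre-rotation by about 31 units.

Call:
apply_moves:
  commands:
    - [[0,0,0,0,-1,0],[0,0,0,0,-1,0],[0,0,0,0,-1,0],[0,0,0,0,-1,0],[0,0,0,0,-1,0],[0,0,0,0,-1,0],[0,0,0,0,-1,0],[0,0,0,0,-1,0]]

```text
clock: 16.33
eef_pos: [580.4, -66.1, 112.3]
tool_rot: [-1.584, -0.009, -0.088]
force: [-0.1, -0.0, -1.3]
width: 8.8
```

Call:
apply_moves:
  commands:
    - [[0,0,0,0,-1,0],[0,0,0,0,-1,0],[0,0,0,0,-1,0],[0,0,0,0,-1,0],[0,0,0,0,-1,0],[0,0,0,0,-1,0],[0,0,0,0,-1,0],[0,0,0,0,-1,0]]

```text
clock: 17.0
eef_pos: [575.1, -81.9, 114.8]
tool_rot: [-1.594, 0.012, 0.632]
force: [0.2, 0.0, -1.1]
width: 8.7
```

Call:
apply_moves:
  commands:
    - [[0,0,0,0,-1,0],[0,0,0,0,-1,0],[0,0,0,0,-1,0],[0,0,0,0,-1,0],[0,0,0,0,-1,0],[0,0,0,0,-1,0],[0,0,0,0,-1,0],[0,0,0,0,-1,0]]

```text
clock: 17.67
eef_pos: [569.5, -98.7, 116.7]
tool_rot: [-1.579, 0.04, 1.352]
force: [0.3, 0.2, -1.5]
width: 8.6
```

```bash
python3 -c "
from h import *
go([600.4,8.5,100],106.8)"
```

```text
t 17.67 p [569.5 -98.7 116.7] rpy [-90.46   2.28  77.47] q7 0.87 F [ 0.3  0.2 -1.5] T [ 0.06  0.07 -0.08] w 8.6
shift units [ 2.8   0.31 -0.17] turn units [-0.03 -5.86 -0.47]
```

Call:
apply_moves:
  commands:
    - [[0.4,0.05,0,0,-1,-0.08],[0.4,0.05,0.05,0,-1,-0.08],[0.4,0.05,0.05,0,-1,-0.08],[0.4,0.05,0.05,0,-1,-0.08],[0.4,0.05,0.05,0,-1,-0.08],[0.3,0.05,0,0,-0.7,-0.07],[0,0,0,0,0,0],[0,0,0,0,0,0]]

```text
clock: 18.33
eef_pos: [558.2, -23.6, 102.2]
tool_rot: [-1.561, 0.013, 1.859]
force: [-1.0, 0.7, -1.1]
width: 8.9
```

```bash
python3 -c "
from h import *
go([600.4,8.5,70],106.8)"
```

```text
t 18.33 p [558.2 -23.6 102.2] rpy [-89.44   0.73 106.51] q7 1.16 F [-1.   0.7 -1.1] T [-0.02  0.03  0.01] w 8.9
shift units [ 0.48  0.79 -1.25] turn units [-0.11 -0.06 -0.14]
```

Call:
apply_moves:
  commands:
    - [[0.1,0.1,-0.25,-0.03,-0.02,-0.04],[0.1,0.1,-0.25,-0.03,-0.02,-0.04],[0.1,0.1,-0.25,-0.03,0,-0.03],[0.1,0.1,-0.2,0,0,-0.02],[0.05,0.1,-0.15,0,0,0],[0,0,0,0,0,0],[0,0,0,0,0,0]]

```text
clock: 18.92
eef_pos: [601.2, 3.2, 79.3]
tool_rot: [-1.57, 0.005, 1.851]
force: [0.3, -0.2, -1.3]
width: 8.5
```

```bash
python3 -c "
from h import *
go([600.4,8.5,70],106.8)"
```

```text
t 18.92 p [601.2   3.2  79.3] rpy [-89.94   0.29 106.05] q7 1.13 F [ 0.3 -0.2 -1.3] T [-0.05  0.04 -0.01] w 8.5
shift units [ 0.14  0.23 -0.02] turn units [-0.01 -0.15 -0.06]
```

Call:
apply_moves:
  commands:
    - [[0.07,0.12,-0.01,0,-0.1,-0.03],[0.05,0.15,0,0,-0.05,-0.03],[0,0.15,0,0,0,0],[0,0.15,0,0,0,0],[0,0.1,0,0,0,0],[0,0,0,0,0,0],[0,0,0,0,0,0]]

```text
clock: 19.5
eef_pos: [598.3, 7.4, 48.8]
tool_rot: [-1.567, -0.0, 1.866]
force: [-0.3, 0.9, -1.1]
width: 8.8
```

```bash
python3 - <<'E'
from h import *
go([600.4,8.5,45],106.8)
E
```

```text
t 19.5 p [598.3   7.4  48.8] rpy [-8.9760e+01 -2.0000e-02  1.0689e+02] q7 1.11 F [-0.3  0.9 -1.1] T [0.06 0.   0.04] w 8.8
shift units [ 0.01  0.09 -0.06] turn units [-0.05  0.02  0.  ]
```

Call:
apply_moves:
  commands:
    - [[0.02,0.06,-0.06,-0.04,0,0],[0,0,0,0,0,0],[0,0,0,0,0,0]]

```text
clock: 19.75
eef_pos: [600.8, 8.7, 46.4]
tool_rot: [-1.571, -0.0, 1.865]
force: [-0.3, -0.0, -1.8]
width: 8.6
```

```bash
python3 - <<'E'
from h import *
go([600.4,8.5,45],106.8)
a=snap('wrist','w11'); b=snap('side','s11')
P=[[600.4,8.5,34]]
print("hole w",proj(a,P),"side",proj(b,P))
c1=cv2.resize(a["image"][120:320,160:360,::-1],None,fx=2,fy=2,interpolation=cv2.INTER_CUBIC); c2=cv2.resize(b["image"][140:220,200:280,::-1],None,fx=5,fy=5,interpolation=cv2.INTER_CUBIC)
cv2.imwrite("pics/c11.png",np.hstack([c1,c2]))
E
```

```text
t 19.75 p [600.8   8.7  46.4] rpy [-90.    -0.   106.86] q7 1.1 F [-0.3 -0.  -1.8] T [-0.03  0.04  0.03] w 8.6
shift units [-0.    0.03  0.01] turn units [0.   0.01 0.  ]
hole w [[257.48700824 219.53368797]] side [[238.0630587 190.7503443]]
```

View pics/c11.png

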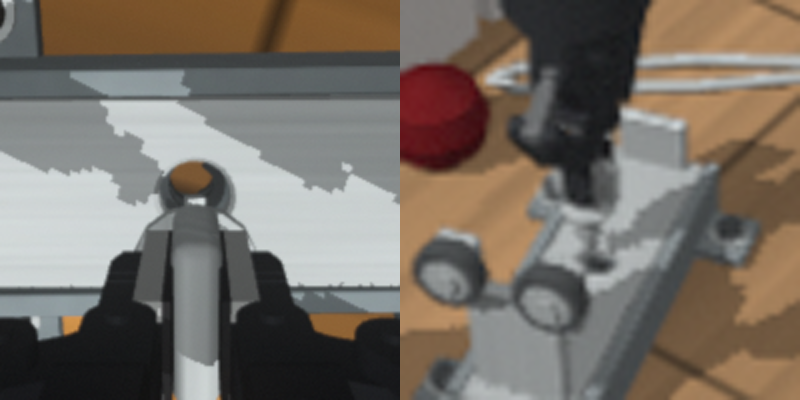

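```bash
python3 - <<'E'
from h import *
a=load('w11'); b=load('s11')
th=np.radians(np.arange(0,360,30))
for c in([600.4,8.5],):
    P=np.c_[c[0]+10.75*np.cos(th),c[1]+10.75*np.sin(th),34+0*th]
    q=(proj(a,P)-[160,120])*2; print("rim w y-range",q[:,1].min(),q[:,1].max(),"x",q[:,0].min(),q[:,0].max())
    q=(proj(b,P)-[200,140])*5+[400,0]; print("rim s",q.min(0),q.max(0))
print((proj(b,[[600.8,8.7,z] for z in(40,50,71)])-[200,140])*5+[400,0])
E
```

```text
rim w y-range 165.05035493198875 232.16450425286473 x 159.6897886278042 230.4867814788122
rim s [570.81959895 240.10158556] [609.84899819 267.59970102]
[[588.95263748 245.74154697]
 [588.00879215 232.40972471]
 [585.98427566 203.81341445]]
```

Call:
apply_moves:
  commands:
    - [[0,0.1,0,0,0,0],[0,0.1,0,0,0,0],[0,0.08,0,0,0,0],[0,0,0,0,0,0]]

```text
clock: 20.18
eef_pos: [601.2, 8.6, 34.7]
tool_rot: [-1.572, 0.0, 1.865]
force: [-0.7, -0.5, -1.7]
width: 8.7
```

```bash
python3 -c "
from h import *
go([600.6,8.6,24],106.8)"
```

```text
t 20.18 p [601.2   8.6  34.7] rpy [-9.0070e+01  2.0000e-02  1.0684e+02] q7 1.09 F [-0.7 -0.5 -1.7] T [-0.02  0.01  0.01] w 8.7
shift units [0.   0.27 0.02] turn units [ 0.01  0.01 -0.  ]
```

Tip in, with no contact. I'll continue.

Call:
apply_moves:
  commands:
    - [[0,0.1,0.01,0,0,0],[0,0.1,0,0,0,0],[0,0,0,0,0,0]]

```text
clock: 20.43
eef_pos: [601.8, 9.0, 29.5]
tool_rot: [-1.574, 0.002, 1.865]
force: [-0.2, -0.0, -1.1]
width: 8.7
```

Call:
apply_moves:
  commands:
    - [[0,0.07,0,0,0,0],[0,0,0,0,0,0]]

```text
clock: 20.6
eef_pos: [602.4, 9.1, 29.8]
tool_rot: [-1.575, 0.005, 1.864]
force: [-1.0, -0.3, -1.6]
width: 8.8
```

```bash
python3 -c "
from h import *
go([600.6,8.6,18],106.8)"
```

```text
t 20.6 p [602.4   9.1  29.8] rpy [-90.26   0.28 106.83] q7 1.08 F [-1.  -0.3 -1.6] T [-0.02  0.14 -0.05] w 8.8
shift units [0.   0.29 0.05] turn units [ 0.05  0.01 -0.06]
```

Call:
apply_moves:
  commands:
    - [[0,-0.08,0.06,0.03,0,-0.04],[0,0,0,0,0,0],[0,0,0,0,0,0]]

```text
clock: 20.85
eef_pos: [599.9, 8.4, 32.9]
tool_rot: [-1.573, 0.001, 1.865]
force: [0.6, 0.1, -1.5]
width: 8.8
```

```bash
python3 -c "
from h import *
go([600,8.6,18],106.8)"
```

```text
t 20.85 p [599.9   8.4  32.9] rpy [-9.0110e+01  7.0000e-02  1.0684e+02] q7 1.08 F [ 0.6  0.1 -1.5] T [-0.02  0.04 -0.02] w 8.8
shift units [ 0.01  0.37 -0.  ] turn units [ 0.02  0.01 -0.01]
```

Call:
apply_moves:
  commands:
    - [[0,0.1,0.01,0,0,0],[0,0.1,0.01,0,0,0]]

```text
clock: 21.02
eef_pos: [600.6, 8.4, 28.1]
tool_rot: [-1.575, 0.003, 1.864]
force: [-13.3, -3.2, 50.3]
width: 8.4
```

Call:
apply_moves:
  commands:
    - [[0,0.08,0.01,0,0,0],[0,0,0,0,0,0]]

```text
clock: 21.18
eef_pos: [600.9, 8.5, 29.1]
tool_rot: [-1.577, 0.006, 1.864]
force: [1.0, -1.0, -1.5]
width: 8.7
```

```bash
python3 -c "
from h import *
go([600,8.6,18],106.8)"
```

```text
t 21.18 p [600.9   8.5  29.1] rpy [-90.37   0.36 106.78] q7 1.07 F [ 1.  -1.  -1.5] T [ 0.02 -0.02  0.05] w 8.7
shift units [0.01 0.28 0.02] turn units [ 0.07 -0.   -0.07]
```

Blocked at flange z≈54, so the lugs are sitting on the foot's top. I'll take one close look to get the offset along the wing.

```bash
python3 - <<'E'
from h import *
a=snap('wrist','w12',(220,185,300,245),10)
s=readout.read_state(); p=np.array(s["eef_pos"]); M=R.from_euler("xyz",s["tool_rot"]).as_matrix()
th=np.radians(np.arange(0,360,5)); im=cv2.imread("pics/w12.png")
def ring(c,r,z,col):
    P=np.c_[c[0]+r*np.cos(th),c[1]+r*np.sin(th),z+0*th]; q=((proj(a,P)-[220,185]+.5)*10).astype(np.int32)
    cv2.polylines(im,[q],True,col,1)
ring([601,8.6],10.75,34,(0,0,255)); ring(p,15,58,(0,255,0)); ring(p,15,54,(255,0,0))
cv2.imwrite("pics/w12.png",im); print(p)
E
```

```text
[601.34238308   8.72791137  29.29385965]
```

View pics/w12.png

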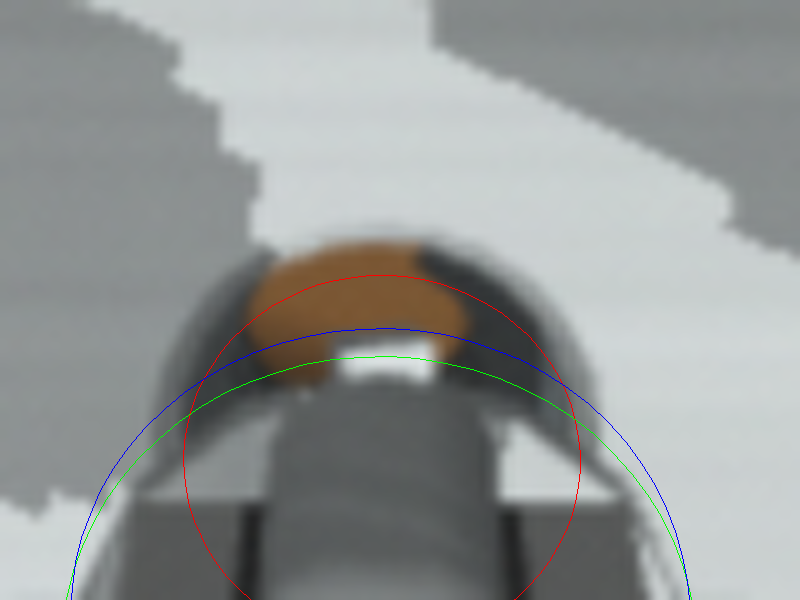

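Offset found: relative to prediction, the hole is about 1.2 mm towards −x and the flange about 1.2 mm towards +x. I'll aim the TCP at x≈598.6.

Call:
apply_moves:
  commands:
    - [[0,-0.06,0.07,0.04,0,-0.05],[0,0,0,0,0,0],[0,0,0,0,0,0]]

```text
clock: 21.48
eef_pos: [598.2, 7.7, 30.8]
tool_rot: [-1.574, 0.001, 1.864]
force: [-0.9, 0.7, -1.7]
width: 8.8
```

```bash
python3 -c "
from h import *
go([598.6,8.2,18],106.8)"
```

```text
t 21.48 p [598.2   7.7  30.8] rpy [-9.0180e+01  5.0000e-02  1.0679e+02] q7 1.08 F [-0.9  0.7 -1.7] T [-0.04  0.    0.01] w 8.8
shift units [ 0.01  0.32 -0.01] turn units [ 0.04 -0.   -0.01]
```

Call:
apply_moves:
  commands:
    - [[0.01,0.07,0,0.02,0,0],[0,0.06,0,0,0,0],[0,0,0,0,0,0]]

```text
clock: 21.73
eef_pos: [597.0, 7.7, 23.3]
tool_rot: [-1.569, -0.0, 1.863]
force: [-0.7, -0.5, -0.8]
width: 8.8
```

Call:
apply_moves:
  commands:
    - [[0,0.06,0,0,0,0],[0,0,0,0,0,0]]

```text
clock: 21.9
eef_pos: [596.7, 7.4, 19.7]
tool_rot: [-1.568, -0.0, 1.863]
force: [0.5, -1.2, -1.9]
width: 9.0
```

```bash
python3 -c "
from h import *
go([598.6,8.2,18],106.8)"
```

```text
t 21.9 p [596.7   7.4  19.7] rpy [-8.9850e+01 -1.0000e-02  1.0675e+02] q7 1.07 F [ 0.5 -1.2 -1.9] T [-0.08 -0.09 -0.01] w 9.0
shift units [ 0.    0.04 -0.05] turn units [-0.03 -0.01  0.  ]
```

Call:
apply_moves:
  commands:
    - [[0,0.04,-0.03,0,0,0],[0,0.03,0,0,0,0],[0,0,0,0,0,0]]

```text
clock: 22.15
eef_pos: [597.7, 7.4, 16.2]
tool_rot: [-1.567, -0.0, 1.863]
force: [-1.3, 0.3, -1.4]
width: 8.6
```

Call:
apply_moves:
  commands:
    - [[0,0.04,0,0,0,0],[0,0,0,0,0,0]]

```text
clock: 22.32
eef_pos: [597.8, 7.6, 14.6]
tool_rot: [-1.568, 0.0, 1.863]
force: [-0.5, -0.2, -1.4]
width: 9.0
```

Call:
apply_moves:
  commands:
    - [[0,0.03,0,0,0,0],[0,0,0,0,0,0]]

```text
clock: 22.48
eef_pos: [597.9, 7.6, 14.6]
tool_rot: [-1.568, 0.001, 1.863]
force: [-0.7, -0.8, -1.3]
width: 9.0
```

```bash
python3 -c "
from h import *
go([598.2,8.2,18],106.8)"
```

```text
t 22.48 p [597.9   7.6  14.6] rpy [-8.9830e+01  5.0000e-02  1.0674e+02] q7 1.06 F [-0.7 -0.8 -1.3] T [-0.13  0.18  0.  ] w 9.0
shift units [ 0.01 -0.09 -0.01] turn units [-0.03 -0.01 -0.01]
```

Call:
apply_moves:
  commands:
    - [[0,0.006,0,0,0.6,0],[0,0.006,0,0,0.6,0],[0,0.006,0,0,0.6,0],[0,0.006,0,0,0.6,0]]

```text
clock: 22.82
eef_pos: [597.7, 8.1, 14.1]
tool_rot: [-1.568, 0.001, 1.645]
force: [-0.7, -0.3, 0.2]
width: 8.5
```

```bash
python3 -c "
from h import *
go([598,7.8,14],106.8)"
```

```text
t 22.82 p [597.7   8.1  14.1] rpy [-8.986e+01  3.000e-02  9.427e+01] q7 0.88 F [-0.7 -0.3  0.2] T [-0.1   0.12  0.03] w 8.5
shift units [-0.01  0.   -0.01] turn units [-0.03 -2.51 -0.  ]
```

Call:
apply_moves:
  commands:
    - [[0.002,0.005,0,0,0.7,0],[0.002,0.005,0,0,0.7,0],[0.002,0.005,0,0,0.7,0],[0.002,0.005,0,0,0.7,0],[0.002,0.005,0,0,0.7,0],[0.002,0.005,0,0,0.7,0],[0.002,0.005,0,0,0.7,0],[0.002,0.005,0,0,0.7,0]]

```text
clock: 23.48
eef_pos: [597.7, 9.2, 12.8]
tool_rot: [-1.569, 0.001, 1.133]
force: [-0.1, 0.6, -1.6]
width: 9.0
```

```bash
python3 -c "
from h import *
go([598,7.8,14],106.8)"
```

```text
t 23.48 p [597.7   9.2  12.8] rpy [-8.992e+01  5.000e-02  6.490e+01] q7 0.47 F [-0.1  0.6 -1.6] T [-0.13  0.05  0.03] w 9.0
shift units [-0.03 -0.03 -0.02] turn units [-0.02 -8.38 -0.  ]
```

Call:
apply_moves:
  commands:
    - [[0.002,0.005,0,0,0.7,0],[0.002,0.005,0,0,0.7,0],[0.002,0.005,0,0,0.7,0],[0.002,0.005,0,0,0.7,0],[0.002,0.005,0,0,0.7,0],[0.002,0.005,0,0,0.7,0],[0.002,0.005,0,0,0.7,0],[0.002,0.005,0,0,0.7,0]]

```text
clock: 24.15
eef_pos: [598.1, 9.5, 11.2]
tool_rot: [-1.571, 0.001, 0.62]
force: [-0.3, -1.5, -2.0]
width: 8.9
```

Call:
apply_moves:
  commands:
    - [[0.002,0.005,0,0,0.7,0],[0.002,0.005,0,0,0.7,0],[0.002,0.005,0,0,0.7,0],[0.002,0.005,0,0,0.7,0],[0.002,0.005,0,0,0.7,0],[0.002,0.005,0,0,0.7,0]]

```text
clock: 24.65
eef_pos: [598.6, 9.7, 10.1]
tool_rot: [-1.571, 0.0, 0.235]
force: [-1.3, -1.0, -0.1]
width: 8.7
```

```bash
python3 -c "
from h import *
go([598,7.8,14],106.8)"
```

```text
t 24.65 p [598.6   9.7  10.1] rpy [-90.03   0.    13.49] q7 -0.21 F [-1.3 -1.  -0.1] T [-0.21  0.2   0.  ] w 8.7
shift units [-0.03 -0.1  -0.04] turn units [ 0.000e+00 -1.866e+01 -1.000e-02]
```

Call:
apply_moves:
  commands:
    - [[0.002,0.005,0,0,0.7,0],[0.002,0.005,0,0,0.7,0],[0.002,0.005,0,0,0.7,0],[0.002,0.005,0,0,0.7,0],[0.002,0.005,0,0,0.7,0],[0.002,0.005,0,0,0.7,0]]

```text
clock: 25.15
eef_pos: [599.0, 9.8, 9.4]
tool_rot: [-1.571, -0.001, -0.149]
force: [0.3, -0.6, 0.1]
width: 8.5
```

```bash
python3 -c "
from h import *
go([598,7.8,14],106.8)"
```

```text
t 25.15 p [599.    9.8   9.4] rpy [-9.004e+01 -5.000e-02 -8.520e+00] q7 -0.48 F [ 0.3 -0.6  0.1] T [-0.17  0.07  0.03] w 8.5
shift units [-0.02 -0.12 -0.05] turn units [ 1.000e-02 -2.306e+01 -0.000e+00]
```

Call:
apply_moves:
  commands:
    - [[0.002,0.005,0,0,0.7,0],[0.002,0.005,0,0,0.7,0],[0.002,0.005,0,0,0.7,0],[0.002,0.005,0,0,0.7,0]]

```text
clock: 25.48
eef_pos: [599.4, 9.8, 8.9]
tool_rot: [-1.571, -0.002, -0.404]
force: [-0.1, -0.6, 1.5]
width: 8.7
```

```bash
python3 -c "
from h import *
go([598,7.8,14],106.8)"
```

```text
t 25.48 p [599.4   9.8   8.9] rpy [-9.001e+01 -9.000e-02 -2.317e+01] q7 -0.66 F [-0.1 -0.6  1.5] T [-0.2   0.18 -0.02] w 8.7
shift units [-0.01 -0.13 -0.06] turn units [ 2.000e-02 -2.599e+01  1.000e-02]
```

Call:
apply_moves:
  commands:
    - [[0.002,0.003,0,0,0.6,0],[0.002,0.003,0,0,0.6,0],[0.002,0.003,0,0,0.6,0]]

```text
clock: 25.73
eef_pos: [599.8, 9.6, 8.8]
tool_rot: [-1.571, -0.002, -0.569]
force: [-0.1, -0.7, -0.1]
width: 8.7
```

```bash
python3 -c "
from h import *
go([598,7.8,14],106.8)"
```

```text
t 25.73 p [599.8   9.6   8.8] rpy [-89.99  -0.14 -32.6 ] q7 -0.77 F [-0.1 -0.7 -0.1] T [-0.24 -0.04  0.01] w 8.7
shift units [-0.01 -0.13 -0.06] turn units [ 3.000e-02 -2.788e+01  1.000e-02]
```

Call:
apply_moves:
  commands:
    - [[0.002,0.005,0,0,0.6,0],[0.002,0.005,0,0,0.6,0],[0.002,0.005,0,0,0.6,0]]

```text
clock: 25.98
eef_pos: [600.8, 8.8, 8.9]
tool_rot: [-1.57, -0.004, -0.733]
force: [-0.4, -2.2, 0.8]
width: 9.2
```

```bash
python3 -c "
from h import *
go([598,7.8,14],106.8)"
```

```text
t 25.98 p [600.8   8.8   8.9] rpy [-89.93  -0.25 -41.99] q7 -0.88 F [-0.4 -2.2  0.8] T [-0.31  0.01  0.09] w 9.2
shift units [-0.04 -0.13 -0.06] turn units [  0.06 -29.76   0.04]
```

Call:
apply_moves:
  commands:
    - [[0.002,0.005,0,0,0.6,0],[0.002,0.005,0,0,0.6,0],[0.002,0.005,0,0,0.6,0]]

```text
clock: 26.23
eef_pos: [601.4, 8.3, 8.8]
tool_rot: [-1.568, -0.005, -0.896]
force: [0.7, -0.9, 1.4]
width: 8.8
```

```bash
python3 -c "
from h import *
go([598,7.8,14],106.8)"
```

```text
t 26.23 p [601.4   8.3   8.8] rpy [-89.85  -0.3  -51.33] q7 -0.99 F [ 0.7 -0.9  1.4] T [-0.19  0.17  0.14] w 8.8
shift units [-0.04 -0.13 -0.07] turn units [  0.08 -31.63   0.06]
```

Call:
apply_moves:
  commands:
    - [[0.002,0.001,0,0,0.6,0],[0.002,0.001,0,0,0.6,0],[0.002,0.001,0,0,0.6,0]]

```text
clock: 26.48
eef_pos: [601.6, 7.9, 8.8]
tool_rot: [-1.567, -0.005, -1.058]
force: [-0.3, -1.2, -0.3]
width: 9.1
```

```bash
python3 -c "
from h import *
go([598,7.8,14],106.8)"
```

```text
t 26.48 p [601.6   7.9   8.8] rpy [-89.79  -0.31 -60.61] q7 -1.1 F [-0.3 -1.2 -0.3] T [-0.21  0.09  0.24] w 9.1
shift units [-0.04 -0.13 -0.08] turn units [  0.08 -33.48   0.07]
```

Call:
apply_moves:
  commands:
    - [[0.002,0.001,0,0,0.6,0],[0.002,0.001,0,0,0.6,0]]

```text
clock: 26.65
eef_pos: [601.7, 7.8, 8.8]
tool_rot: [-1.566, -0.006, -1.165]
force: [-0.4, -0.9, -0.4]
width: 9.0
```

```bash
python3 -c "
from h import *
go([598,7.8,14],106.8)"
```

```text
t 26.65 p [601.7   7.8   8.8] rpy [-89.75  -0.32 -66.75] q7 -1.17 F [-0.4 -0.9 -0.4] T [-0.24  0.16  0.34] w 9.0
shift units [-0.04 -0.13 -0.08] turn units [  0.09 -34.71   0.08]
```

Call:
apply_moves:
  commands:
    - [[0.002,0.001,0,0,0.6,0],[0.002,0.001,0,0,0.6,0],[0.002,0.001,0,0,0.6,0]]

```text
clock: 26.9
eef_pos: [601.9, 7.4, 8.8]
tool_rot: [-1.565, -0.006, -1.325]
force: [-1.7, -2.0, -1.7]
width: 8.7
```

```bash
python3 -c "
from h import *
go([598,7.8,14],106.8)"
```

```text
t 26.9 p [601.9   7.4   8.8] rpy [-89.68  -0.33 -75.91] q7 -1.28 F [-1.7 -2.  -1.7] T [-0.28  0.1   0.37] w 8.7
shift units [-0.03 -0.13 -0.09] turn units [-0.1  35.46 -0.1 ]
```

Call:
apply_moves:
  commands:
    - [[0.001,0.001,0,0,0.5,0],[0.001,0,0,0,0.4,0]]

```text
clock: 27.07
eef_pos: [601.9, 7.3, 8.8]
tool_rot: [-1.565, -0.006, -1.405]
force: [-1.0, -0.6, -0.7]
width: 8.8
```

```bash
python3 -c "
from h import *
go([598,7.8,14],106.8)
snap('wrist','w13')"
```

```text
t 27.07 p [601.9   7.3   8.8] rpy [-89.65  -0.34 -80.47] q7 -1.33 F [-1.  -0.6 -0.7] T [-0.22  0.08  0.42] w 8.8
shift units [-0.03 -0.13 -0.09] turn units [-0.11 34.55 -0.1 ]
```

Torque has risen steadily to 0.42 N·m, about 0.12 turn past where it began to rise, so the screw is snug. I'll let go and rise.

Call:
apply_moves:
  commands:
    - [[0,0,0,0,0,0],[0,0,0,0,0,0],[0,0,0,0,0,0],[0,0,0,0,0,0],[0,-0.2,0,0,0,0],[0,-0.4,0,0,0,0],[0,-0.5,0,0,0,0],[0,-0.5,0,0,0,0]]
  claw: 40

```text
clock: 27.78
eef_pos: [598.4, 10.0, 72.0]
tool_rot: [-1.572, -0.002, -1.404]
force: [0.8, 1.4, -0.0]
width: 39.9
```

Call:
apply_moves:
  commands:
    - [[0,-0.5,-0.2,0,0,0],[0,-0.5,-0.4,0,0,0],[0,-0.3,-0.4,0,0,0],[0,0,-0.2,0,0,0],[0,0,0,0,0,0],[0,0,0,0,0,0]]

```text
clock: 28.28
eef_pos: [553.3, 3.0, 132.7]
tool_rot: [-1.56, -0.002, -1.403]
force: [-0.6, -0.4, 0.1]
width: 40.1
```

```bash
python3 -c "
from h import *
go([598,7.8,140],-73)
snap('wrist','w14',(120,80,420,300),2.6)
d=load('w14')
q=(proj(d,[[600.2,8.5,68],[600.2,8.5,34]])-[120,80])*2.6;print(q)"
```

```text
t 28.28 p [553.3   3.  132.7] rpy [-89.38  -0.09 -80.37] q7 -1.34 F [-0.6 -0.4  0.1] T [-0.    0.01 -0.01] w 40.1
shift units [ 0.07 -0.17  1.12] turn units [-0.12 -1.47  0.03]
[[367.21269802 142.80243034]
 [365.8768429  134.86638388]]
```

The viewing budget is used up, so I'll check the screw numerically by matching a projected wing-top rectangle to the image.

```bash
python3 - <<'E'
from h import *
d=load('w14'); g=cv2.cvtColor(d['image'],cv2.COLOR_RGB2GRAY)
gx=cv2.Sobel(cv2.GaussianBlur(g,(0,0),.7).astype(np.float32),cv2.CV_32F,1,0);gy=cv2.Sobel(g.astype(np.float32),cv2.CV_32F,0,1)
mag=np.hypot(gx,gy)
best=[]
for z in(68,74):
  for yaw in range(-60,121,3):
    for cx in np.arange(597,604.1,1):
      for cy in np.arange(5,12.1,1):
        t=np.radians(yaw);a=np.array([np.cos(t),np.sin(t)]);b=np.array([-a[1],a[0]])
        s=np.linspace(-18,18,25);P=[[*(np.array([cx,cy])+a*x+b*y),z] for y in(-5,5) for x in s]
        uv=proj(d,P).astype(np.float32); m=cv2.remap(mag,uv[None,:,0].copy(),uv[None,:,1].copy(),1)
        best.append((float(m.mean()),z,yaw,cx,cy))
best.sort(reverse=True); print(best[:8])
x0,y0=244,110
for r in range(y0,y0+52,2): print(r,' '.join('%3d'%v for v in g[r,x0:x0+42:2]))
# flush check: rest/bracket -x end
w=d; 
u=np.array([np.cos(np.radians(106.9)),np.sin(np.radians(106.9)),0]);v=np.array([-u[1],u[0],0]);O=np.array([600,8.5,0])
for b,z in((-34,36),(34,36),(-24,34),(24,34)):
    P=[O+u*(-90+t)+v*b+[0,0,z] for t in np.arange(-6,6.1,.5)]
    uv=proj(d,P).astype(np.float32); print(b,cv2.remap(g,uv[None,:,0].copy(),uv[None,:,1].copy(),1)[0])
E
```

```text
[(90.52801513671875, 68, 9, np.float64(597.0), np.float64(9.0)), (89.01786041259766, 68, 9, np.float64(598.0), np.float64(9.0)), (88.25727844238281, 74, 9, np.float64(597.0), np.float64(9.0)), (87.9397201538086, 68, 9, np.float64(599.0), np.float64(9.0)), (86.9547348022461, 74, 9, np.float64(601.0), np.float64(10.0)), (86.78170776367188, 68, 9, np.float64(600.0), np.float64(9.0)), (86.3383560180664, 74, 12, np.float64(597.0), np.float64(9.0)), (86.09848022460938, 74, 9, np.float64(602.0), np.float64(10.0))]
110 203 203 202 202 202 202 202 184 167 163 158 147 172 202 203 203 202 204 202 202 201
112 201 202 202 202 202 203 191 188 186 183 182 169 132 192 202 202 202 202 202 201 201
114 202 202 202 201 202 200 172 193 199 196 195 181 133 164 201 201 201 201 201 200 199
116 201 202 200 200 201 194 172 194 200 198 195 182 133 124 171 199 198 189 198 202 201
118 196 200 198 185 197 195 171 194 200 196 196 182 132 126 135 144 185 142 141 157 188
120 200 200 206 203 198 193 172 194 199 197 196 180 131 129 136 136 135 139 139 139 139
122 201 201 205 201 198 193 171 193 199 196 195 180 130 128
[... 1426 characters left out ...]
30 131 132
156 133 133 145 153 188 191 169 192 193 187 183 167 128 129 132 132 132 131 131 131 130
158 132 131 132 131 134 148 141 158 162 157 155 143 119 132 129 129 129 126 127 126 125
160 133 132 132 132 131 130 129 127 115 133 138 165 176 144 131 126 126 127 126 127 127
-34 [150 150 150 150 150 150 150 150 150 148 142 129 132 139 140 140 139 139
 139 139 140 140 140 140 140]
34 [ 84  84  85  85  84  84  84  85  91  99 121 135 137 138 139 139 139 139
 139 140 139 139 138 139 140]
-24 [100 100 100 100 100 100 100 100 100 102 112 129 160 179 190 192 193 192
 192 193 192 193 193 194 194]
24 [140 140 140 137 129 119 105  94  91  92  96 112 130 147 160 167 178 184
 185 186 187 186 186 187 186]
```

```bash
python3 -c "
from cell import readout, finish_job
s=readout.read_state();print(s['clock'],s['force'],abs(s['qd']).max());print(finish_job())"
```

```text
28.3333 [-0.89262621  0.04297772  0.47790897] 0.022178294367426094
the job is handed in; nothing more can be done
None
```

The rest is lined up and clamped, and the job is handed in at 28.3 s. I slid the rest about 16 mm by its tab until it was flush. I then took the thumbscrew from the block, passed it through both holes, and turned it about 187° clockwise.

**What the last checks showed**
- **Tightness:** The screw stopped moving down at its seated height. The turning torque then rose to 0.42 N·m, about 0.12 turn after it began to climb. I opened the gripper and raised the arm clear.
- **Screw after letting go:** The wing stands at about 9° in the image, against 9.5° at release, so it did not spring back. The match fitted best at seated height over the hole, but it pins the height and position only loosely.
- **Flushness:** At the tab end, foot and bracket agree to about 0.5–1 mm. I did not check the roller end separately.
- **Contact:** The wrist force was near zero when I handed in.

**What disagreed or went wrong**
- **Fingertip height:** The real fingertips sit about 34 mm above the reported tool point. My first try at gripping the tab therefore closed on nothing; I found the offset by touching the tab and allowed for it from then on.
- **Presses:** Wrist force reached about 40 N touching the tab. It reached 50 N when the screw's lugs first caught on the foot, before I shifted it about 2.7 mm.
- **Torque reading:** It nearly levelled off between about 173° and 183° of turn before rising again.
- **Pictures:** The 12-picture limit was used up, so the final check came from image numbers alone.

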